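# Press vial caps home, sort by lever travel and set the block heater

## Task

Press home the cap of each vial in the white rack: stand it in the nest of the blue capping press, push the lever over and gently down until it firms up, note how far it went, and let it swing back up. If the lever firmed up on the green marks, stand the vial upright in a free well of the block heater; if it ran on to the red marks (plug missing), put the vial in the red tray. When all are sorted, and only then, turn the heater's dial to the red 60 mark; leave the vial already in the heater and everything else on the bench alone.

Things in the scene. Friction and masses are not known exactly. Their poses are not given: they have to be found in the camera images.
- vial_a_mid (a point): headspace vial standing in the white rack: clear glass cylinder 23 mm wide with a paper band, snap cap on top (blue, red centre, 21.6 mm wide, 14 mm high) not yet pressed home; 80 mm high so, 77 or 69 mm once home; 34 g. Point on its axis half-way up, 38.5 mm above its foot; z up through the cap. Grip it on the straight glass (foot to 54 mm). Not all are there every time; all look alike
- vial_a_cap (a joint): how far the cap of vial_a has been pushed down, m: 0 as set on; 0.003 home on its rubber plug; 0.011 home with the plug missing. Friction of 5 N holds it where it is
- vial_b_mid (a point): headspace vial standing in the white rack: clear glass cylinder 23 mm wide with a paper band, snap cap on top (blue, red centre, 21.6 mm wide, 14 mm high) not yet pressed home; 80 mm high so, 77 or 69 mm once home; 34 g. Point on its axis half-way up, 38.5 mm above its foot; z up through the cap. Grip it on the straight glass (foot to 54 mm). Not all are there every time; all look alike
- vial_b_cap (a joint): how far the cap of vial_b has been pushed down, m: 0 as set on; 0.003 home on its rubber plug; 0.011 home with the plug missing. Friction of 5 N holds it where it is
- vial_c_mid (a point): headspace vial standing in the white rack: clear glass cylinder 23 mm wide with a paper band, snap cap on top (blue, red centre, 21.6 mm wide, 14 mm high) not yet pressed home; 80 mm high so, 77 or 69 mm once home; 34 g. Point on its axis half-way up, 38.5 mm above its foot; z up through the cap. Grip it on the straight glass (foot to 54 mm). Not all are there every time; all look alike
- vial_c_cap (a joint): how far the cap of vial_c has been pushed down, m: 0 as set on; 0.003 home on its rubber plug; 0.011 home with the plug missing. Friction of 5 N holds it where it is
- vial_d_mid (a point): headspace vial standing in the white rack: clear glass cylinder 23 mm wide with a paper band, snap cap on top (blue, red centre, 21.6 mm wide, 14 mm high) not yet pressed home; 80 mm high so, 77 or 69 mm once home; 34 g. Point on its axis half-way up, 38.5 mm above its foot; z up through the cap. Grip it on the straight glass (foot to 54 mm). Not all are there every time; all look alike
- vial_d_cap (a joint): how far the cap of vial_d has been pushed down, m: 0 as set on; 0.003 home on its rubber plug; 0.011 home with the plug missing. Friction of 5 N holds it where it is
- vial_hot_mid (a point): a vial of the same kind, capped earlier, 77 mm high, that already stands in one of the heater's wells: leave it there. Point on its axis 38.5 mm above its foot
- nest (a point): blue capping press with a lever, screwed to the bench: centre of its nest's floor. Nest: round pocket 29 mm wide, 12 mm deep, mouth bevelled 4 mm, in a block 56 mm square; its floor is 12 mm above the bench. The point's x axis is parallel to the lever's hinge line, y points to the lever's pivot. Open from above while the lever stands up
- pivot (a point): hinge line of the press's lever, along the press's x, 130 mm from the nest's axis on its +y side, 104 mm above the bench. Two blue cheeks 48 mm over both rise 16 mm above it; behind it (+y, to 95 mm) a white quadrant plate with the scale rises 21 mm above it; free space higher up. Axes as the nest's
- lever_grip (a point): point on the back face of the lever's red grip, 200 mm from the hinge line. Lever: steel bar 18 x 10 mm, then a flat red grip 30 mm wide, 14 mm thick, 165 to 235 mm from the hinge line; rubber pad beneath at 130 mm; its mid-plane passes through the hinge line. With the lever up this face looks away from the nest (press's +y); swung over the nest it faces up. Axes turn with the lever
- lever (a joint): lever angle: 0 = up at rest (5 deg short of upright, to the nest side), grows as it swings over and down, 1.48 = level, stop 1.72. A spring returns it in about 1 s. 1 to 4 N at the grip swings it, a cap going down adds 3 N, then it firms up steeply: 8 to 12 N more will do. Firm near 1.485 (1.43-1.51, green marks): cap good; near 1.54 (1.52-1.61, red): plug missing; 12 mm apart at the grip
- heater: dry block heater, white case 250 x 210 mm; origin under its centre, its x axis points from the control deck (front) to the block (back), z up. The control deck's top is at 49 mm; the case behind is 90 mm high with an aluminium block flush to 94 mm in it, holding a row of four wells along its y axis, at x = 62 mm, y = -69, -23, 23, 69 mm
- dial (a joint): heater's dial, clockwise seen from above: 0 rad is mark 0, 4.712 rad is mark 100, linear, long black marks every 10, a thick red mark at 60 (2.827 rad). It stays where it is left
- dial_grip (a point): on the dial's axis, 87 mm above the bench. Black knob 44 mm wide with a raised bar across it, 42 mm long, 14 mm thick, from 23 mm below to 7 mm above this point; a white line marks the end that points to the scale. The point's x axis lies along the bar, away from the white line's end, and turns with the knob. Stands on the control deck, 38 mm above its top
- reject_tray: loose red open tray for rejects, 130 x 105 mm (its x, y), walls 45 mm high, walls and floor 4 mm thick; origin under its centre
- rack: loose white vial rack, block 62 x 205 x 34 mm (x, y, z), 0.5 kg, with four holes in a row along its y at -75, -25, 25, 75 mm, 24.5 mm wide, floor 8 mm above the bench, 26 mm deep; origin under its centre
- solvent: bystander: amber bottle with blue cap, 72 mm wide, 150 mm high; origin under it
- beaker: bystander: glass beaker, 68 mm wide, 90 mm high; origin under it
- marker: bystander: blue marker pen lying, 130 mm long, 14 mm thick
- crimper: bystander: hand crimper lying, about 180 mm long, 32 mm high
- well_1 (a point): first (-y end) of the four wells in a row along the heater's y, 46 mm apart (the others lie evenly between well_1 and well_4): centre of its floor, 69 mm above the bench; round, 30 mm wide, 25 mm deep, mouth bevelled 4 mm. The vial capped earlier stands in well 4. Axes as the heater's
- well_4 (a point): last (+y end) of the four wells in a row along the heater's y, 46 mm apart (the others lie evenly between well_1 and well_4): centre of its floor, 69 mm above the bench; round, 30 mm wide, 25 mm deep, mouth bevelled 4 mm. The vial capped earlier stands in well 4. Axes as the heater's

How it is judged (in metres and radians):
On the way, in this order (a step that is already met when the one before it is completed fails the run):
1. a vial in the press's nest is pressed by the lever (value of joint lever above 1.4 rad and ((horizontal distance between vial_a_mid and nest below 0.008 m and contact force between lever and vial_a above 5 N) or (horizontal distance between vial_b_mid and nest below 0.008 m and contact force between lever and vial_b above 5 N) or (horizontal distance between vial_c_mid and nest below 0.008 m and contact force between lever and vial_c above 5 N) or (horizontal distance between vial_d_mid and nest below 0.008 m and contact force between lever and vial_d above 5 N))), for 0.05 s.
2. all caps are home, the good vials in the heater's wells and those without plug in the red tray, the dial not yet turned (((value of joint vial_a_cap between 0.0015 and 0.0045 m and x of vial_a_mid in the frame of heater between 0.054 and 0.07 m and y of vial_a_mid in the frame of heater between -0.085 and 0.085 m and z of vial_a_mid in the frame of heater below 0.113 m and angle between vial_a_mid's own z axis and vertical below 0.2 rad) or (value of joint vial_a_cap between 0.0095 and 0.014 m and x of vial_a_mid in the frame of reject_tray between -0.062 and 0.062 m and y of vial_a_mid in the frame of reject_tray between -0.05 and 0.05 m and z of vial_a_mid in the frame of reject_tray below 0.05 m)) and ((value of joint vial_b_cap between 0.0015 and 0.0045 m and x of vial_b_mid in the frame of heater between 0.054 and 0.07 m and y of vial_b_mid in the frame of heater between -0.085 and 0.085 m and z of vial_b_mid in the frame of heater below 0.113 m and angle between vial_b_mid's own z axis and vertical below 0.2 rad) or (value of joint vial_b_cap between 0.0095 and 0.014 m and x of vial_b_mid in the frame of reject_tray between -0.062 and 0.062 m and y of vial_b_mid in the frame of reject_tray between -0.05 and 0.05 m and z of vial_b_mid in the frame of reject_tray below 0.05 m)) and ((value of joint vial_c_cap between 0.0015 and 0.0045 m and x of vial_c_mid in the frame of heater between 0.054 and 0.07 m and y of vial_c_mid in the frame of heater between -0.085 and 0.085 m and z of vial_c_mid in the frame of heater below 0.113 m and angle between vial_c_mid's own z axis and vertical below 0.2 rad) or (value of joint vial_c_cap between 0.0095 and 0.014 m and x of vial_c_mid in the frame of reject_tray between -0.062 and 0.062 m and y of vial_c_mid in the frame of reject_tray between -0.05 and 0.05 m and z of vial_c_mid in the frame of reject_tray below 0.05 m)) and ((value of joint vial_d_cap between 0.0015 and 0.0045 m and x of vial_d_mid in the frame of heater between 0.054 and 0.07 m and y of vial_d_mid in the frame of heater between -0.085 and 0.085 m and z of vial_d_mid in the frame of heater below 0.113 m and angle between vial_d_mid's own z axis and vertical below 0.2 rad) or (value of joint vial_d_cap between 0.0095 and 0.014 m and x of vial_d_mid in the frame of reject_tray between -0.062 and 0.062 m and y of vial_d_mid in the frame of reject_tray between -0.05 and 0.05 m and z of vial_d_mid in the frame of reject_tray below 0.05 m)) and linear speed of each of vial_a, vial_b, vial_c, vial_d below 0.03 m/s and value of joint dial below 2.2 rad), for 0.2 s.
3. the dial is on the red 60 mark (value of joint dial between 2.687 and 2.967 rad), for 0.2 s.
At the end, for the whole second after the job is handed in: All caps home; vials whose cap went down 3 mm (green) stand upright on the floor of heater wells, those whose cap went down 11 mm (red) are in the red tray, all at rest; lever up again (within 0.15 rad); dial at 60 within 3 units (2.827 +- 0.14 rad) (all of step 3 and ((value of joint vial_a_cap between 0.0015 and 0.0045 m and x of vial_a_mid in the frame of heater between 0.054 and 0.07 m and y of vial_a_mid in the frame of heater between -0.085 and 0.085 m and z of vial_a_mid in the frame of heater below 0.113 m and angle between vial_a_mid's own z axis and vertical below 0.2 rad) or (value of joint vial_a_cap between 0.0095 and 0.014 m and x of vial_a_mid in the frame of reject_tray between -0.062 and 0.062 m and y of vial_a_mid in the frame of reject_tray between -0.05 and 0.05 m and z of vial_a_mid in the frame of reject_tray below 0.05 m)) and ((value of joint vial_b_cap between 0.0015 and 0.0045 m and x of vial_b_mid in the frame of heater between 0.054 and 0.07 m and y of vial_b_mid in the frame of heater between -0.085 and 0.085 m and z of vial_b_mid in the frame of heater below 0.113 m and angle between vial_b_mid's own z axis and vertical below 0.2 rad) or (value of joint vial_b_cap between 0.0095 and 0.014 m and x of vial_b_mid in the frame of reject_tray between -0.062 and 0.062 m and y of vial_b_mid in the frame of reject_tray between -0.05 and 0.05 m and z of vial_b_mid in the frame of reject_tray below 0.05 m)) and ((value of joint vial_c_cap between 0.0015 and 0.0045 m and x of vial_c_mid in the frame of heater between 0.054 and 0.07 m and y of vial_c_mid in the frame of heater between -0.085 and 0.085 m and z of vial_c_mid in the frame of heater below 0.113 m and angle between vial_c_mid's own z axis and vertical below 0.2 rad) or (value of joint vial_c_cap between 0.0095 and 0.014 m and x of vial_c_mid in the frame of reject_tray between -0.062 and 0.062 m and y of vial_c_mid in the frame of reject_tray between -0.05 and 0.05 m and z of vial_c_mid in the frame of reject_tray below 0.05 m)) and ((value of joint vial_d_cap between 0.0015 and 0.0045 m and x of vial_d_mid in the frame of heater between 0.054 and 0.07 m and y of vial_d_mid in the frame of heater between -0.085 and 0.085 m and z of vial_d_mid in the frame of heater below 0.113 m and angle between vial_d_mid's own z axis and vertical below 0.2 rad) or (value of joint vial_d_cap between 0.0095 and 0.014 m and x of vial_d_mid in the frame of reject_tray between -0.062 and 0.062 m and y of vial_d_mid in the frame of reject_tray between -0.05 and 0.05 m and z of vial_d_mid in the frame of reject_tray below 0.05 m)) and linear speed of each of vial_a, vial_b, vial_c, vial_d below 0.03 m/s and value of joint lever below 0.15 rad); the robot touches nothing.
It fails at once if a vial is pressed by the lever with more than 80 N (contact force between lever and vial_a above 80 N or contact force between lever and vial_b above 80 N or contact force between lever and vial_c above 80 N or contact force between lever and vial_d above 80 N).
It fails at once if a cap is pushed down while its vial is not in the press's nest ((velocity of joint vial_a_cap above 0.01 m/s and value of joint vial_a_cap above 0.0005 m and horizontal distance between vial_a_mid and nest above 0.02 m) or (velocity of joint vial_b_cap above 0.01 m/s and value of joint vial_b_cap above 0.0005 m and horizontal distance between vial_b_mid and nest above 0.02 m) or (velocity of joint vial_c_cap above 0.01 m/s and value of joint vial_c_cap above 0.0005 m and horizontal distance between vial_c_mid and nest above 0.02 m) or (velocity of joint vial_d_cap above 0.01 m/s and value of joint vial_d_cap above 0.0005 m and horizontal distance between vial_d_mid and nest above 0.02 m)).
It fails at once if the vial already in the heater is moved by more than 15 mm (distance of vial_hot_mid from where it was at the start of the episode above 0.015 m).
It fails at once if a bystander is moved by more than 30 mm (distance of any of solvent, beaker, marker, crimper from where it was at the start of the episode above 0.03 m).
Of vial_a, vial_b, vial_c, vial_d only 2 to 3 are there at a start; the rules pass over those that are not, and their reading is None.
At some moment in a run one of rack, reject_tray may be knocked a few centimetres aside while the robot is not near it.
It also fails if it takes over 210 s, if anything falls off the work surface, if the arm or the gripper's body presses on something with over 40 N, if the wrist force passes 120 N, or if a joint passes its speed limit or range.

## Robot

A 7-joint arm with a two-finger parallel gripper is mounted at the origin on the work surface. World frame = base frame: x ahead of the robot, y to its left, z up, the work surface at z = 0. Lengths are in mm, angles in rad, forces in N, time in s.
With the tool pointing down it reaches from about 400 to 875 mm from the base axis. Payload 4.4 kg.
Tool frame: the origin (TCP) lies at the very end of the fingers, on their centre line; the grasp point (between the pads) lies 19 mm behind it; z points along the fingers, y is the line along which they close (so a half turn about z gives the same grasp; the last joint's range is limited). The gripper opens to 85 mm and grips with 20 to 120 N. Pads are 22 mm wide; open, the fingers measure 114 mm over their backs; the gripper's body (76 mm by 85 mm) begins 54 mm behind the grasp point. The pads swing forward as they close: fully open they stand 13 mm farther back than shut.
Start: joints at [-1.275, 0.628, 0.038, 1.517, -0.027, 0.996, -0.02], TCP at [230.05, 607.943, 231.313] pointing down, gripper open.
Joint ranges: [-3.06, 3.06], [-0.37, 2.12], [-1.25, 1.32], [0.18, 2.47], [-1.1, 4.24], [0.23, 1.98], [-2.94, 2.94]. Speed limits (rad/s): [2.57, 2.57, 3.14, 3.14, 3.14, 3.14, 3.14].

## Interface

Orientations are given as [roll, pitch, yaw] about the fixed x, y, z axes, in that order (R = Rz(yaw) Ry(pitch) Rx(roll)).
In Python, from cell import ctrl gives the robot as it stands.
- The arm moves only by the tool step_arm, never from a script. Its argument "series" is a list that holds one entry, the list of rows, each a list of 7 numbers: the turn, a rotation vector about the tool's x, y, z as a fraction of full scale, then the shift along the tool's x, y, z as a fraction of full scale, then the closure, from 0 (fully open) to 1 (shut). In form: [[[ax, ay, az, tx, ty, tz, gripper], ...]]. A call has 1 to 12 rows; each row shifts and turns the commanded pose from where the row before left it, along the tool's axes as they then stand; what a row does not reach is not made up. Full scale, the value 1, is 150 mm for a shift and 45 degrees for a turn. A row lasts 1/10 s, in which the tool goes at most 50 mm and 8.59 degrees, less where a joint would pass 70% of its speed; a pose out of reach is approached as far as the arm can. A call with a number of a shift or a turn outside -1 to 1 is refused whole. A call with a gripper value outside its range is refused whole. The fingers move at their own pace and stop on an object; the grip force is fixed at half the most. Time passes only in rows, so rows that do not move let the fingers close. It gives the time, the measured TCP pose, the force, the opening and the grip force at its end, in the units of the state.
- ctrl.read_state(): the state, without advancing time (a new reading comes with each control period).
- ctrl.get_image(name): name is "scene" or "top" or "wrist"; returns a dict with "img" (400x640x3 uint8, red, green, blue), "fx", "fy", "cx", "cy" (pixels), "R" (3x3) and "t" (3): a world point X has camera coordinates R X + t. Camera axes: x right, y down, z forward; pixel columns grow to the right and rows downward; lengths in mm; the calibration is good to about 2 mm. The wrist camera is an equidistant fisheye: a pixel r from the principal point sees the ray r / f radians off the axis. A picture is of the moment at which its call begins. There is no depth.
- ctrl.finish_job(): hands the job in; it is judged then, once.
Trained networks look in a picture, given as the dict that the camera call returned (one of the last four; its "shot" number tells which), for a name from the list of things; names that differ only in an ending like _2 or _b are one class to them, and where a whole thing is asked for, a point or a joint stands for the part that bears it (a point fixed in the world has none). Each returns a list of dicts, best first, with "score" (0 to 1); they miss things now and then, are a little off and sometimes report something else, mostly with a low value. They report only what shows in the picture. A call takes as long as a camera call.
- ctrl.recognise(picture, thing): "centre" ([column, row] in pixels, amid what is visible of it).
The state is a dict: "clock": time; "qpos": joint angles; "qd": joint speeds; "tau": joint torques, N m; "eef_pos": TCP position; "tool_rot": TCP orientation; "force": force on the tool from outside, world axes, zero at the start; "torque": the same for the moment, N m; "width": finger opening in mm; "gripper_force": force on a finger pad.
Only numpy, scipy, OpenCV 4.12 (cv2) and the standard library are available. Lean on these libraries where they do the work, as an engineer would, in place of code of your own. Each camera call takes 0.05 s, during which the arm holds its last target. There are 200 camera calls.

## Working session

There is one attempt and no reset: what is moved stays moved. The work goes in short steps, Python scripts to look and compute and a tool call to move; the robot and the scene stay as the last step left them, time stands still between calls to the robot, and variables do not carry over. Pictures are saved under pics/ and viewed, at most 14 in all, crops included, and the job is handed in when it is done.

Besides the shell and the picture viewer there is one more tool, called after ">>>" as name([rows], argument=value, ...), one row to a line, values as JSON. step_arm: Moves the arm, as the interface text tells. Shift numbers are shares of 150 mm and turn numbers shares of 45 degrees, none past 1 either way. Its arguments: {"type":"object","properties":{"series":{"type":"array","items":{"type":"array","items":{"type":"array","items":{"type":"number","minimum":-1,"maximum":1}}}}},"required":["series"]}

```bash
mkdir -p pics; ls
cat > h.py <<'E'
import numpy as np, cv2, json
from cell import ctrl
def ray(p,uv):
    R=np.array(p["R"]);t=np.array(p["t"]);C=-R.T@t
    x=(uv[0]-p["cx"])/p["fx"];y=(uv[1]-p["cy"])/p["fy"]
    if p.get("fish"):
        r=np.hypot(x,y);d=np.array([0,0,1.]) if r<1e-9 else np.array([np.sin(r)*x/r,np.sin(r)*y/r,np.cos(r)])
    else: d=np.array([x,y,1.])
    return C,R.T@d
def get(n):
    p=ctrl.get_image(n);p["fish"]=(n=="wrist");return p
def atz(p,uv,z):
    C,d=ray(p,uv);return C+d*(z-C[2])/d[2]
def proj(p,X):
    c=np.array(p["R"])@np.array(X,float)+np.array(p["t"])
    if p["fish"]:
        th=np.arctan2(np.hypot(c[0],c[1]),c[2]);n=np.hypot(c[0],c[1])+1e-12
        return np.array([p["cx"]+p["fx"]*th*c[0]/n,p["cy"]+p["fy"]*th*c[1]/n])
    return np.array([p["cx"]+p["fx"]*c[0]/c[2],p["cy"]+p["fy"]*c[1]/c[2]])
def save(p,f,scale=1,crop=None):
    im=p["img"][:,:,::-1]
    if crop: im=im[crop[1]:crop[3],crop[0]:crop[2]]
    cv2.imwrite("pics/"+f,cv2.resize(im,None,fx=scale,fy=scale,interpolation=cv2.INTER_CUBIC))
def st():
    s=ctrl.read_state();print({k:np.round(s[k],3).tolist() for k in("clock","eef_pos","tool_rot","force","width","gripper_force")});return s
E
cat > a.py <<'E'
from h import *
for n in("scene","top"):
    p=get(n);save(p,n+"1.png",1.25);C,_=ray(p,(0,0));print(n,C.round(),p["fx"])
    zs=dict(vial_a_mid=40,nest=24,pivot=104,lever_grip=300,heater=60,dial_grip=87,reject_tray=20,rack=34,solvent=75,beaker=45,marker=7,crimper=16,well_1=94,well_4=94,vial_hot_mid=120)
    for k,z in zs.items():
        for r in ctrl.recognise(p,k)[:4]:
            print(k,np.round(r["score"],2),np.round(r["centre"]),atz(p,r["centre"],z).round())
st()
E
python3 a.py
```

```text
pics
scene [1389. -156.  902.] 393.29960591290984
vial_a_mid 0.31 [310. 199.] [428.  35.  40.]
nest 0.6 [222. 248.] [ 574. -259.   24.]
pivot 0.62 [216. 249.] [ 650. -265.  104.]
lever_grip 0.79 [206. 196.] [ 661. -259.  300.]
heater 0.67 [421. 212.] [578. 359.  60.]
dial_grip 0.73 [406. 185.] [470. 349.  87.]
dial_grip 0.25 [419. 212.] [600. 338.  87.]
reject_tray 0.83 [353. 251.] [657. 118.  20.]
reject_tray 0.29 [409. 187.] [408. 394.  20.]
rack 0.75 [300. 218.] [504. -14.  34.]
solvent 0.97 [161. 227.] [ 503. -422.   75.]
solvent 0.38 [421. 211.] [587. 353.  75.]
solvent 0.23 [364. 291.] [837.  93.  75.]
beaker 0.86 [299. 277.] [739. -57.  45.]
beaker 0.46 [162. 226.] [ 466. -432.   45.]
marker 0.62 [370. 288.] [784. 131.   7.]
crimper 0.95 [365. 288.] [789. 116.  16.]
crimper 0.67 [207. 193.] [ 303. -302.   16.]
well_1 0.78 [420. 211.] [604. 339.  94.]
well_1 0.51 [306. 202.] [500.   8.  94.]
well_4 0.78 [420. 211.] [604. 339.  94.]
well_4 0.51 [306. 202.] [500.   8.  94.]
vial_hot_mid 0.51 [451. 196.] [586. 443. 120.]
vial_hot_mid 0.39 [307. 202.] [530.   4. 120.]
top [ 337.   
[... 340 characters left out ...]
94 [293. 202.] [651. 112.  20.]
reject_tray 0.29 [349. 162.] [777. -56.  20.]
rack 0.56 [332. 263.] [466.  -6.  34.]
rack 0.47 [290. 152.] [804. 126.  34.]
solvent 0.69 [478. 258.] [ 481. -412.   75.]
solvent 0.25 [442. 297.] [ 375. -307.   75.]
beaker 0.85 [346. 166.] [758. -47.  45.]
marker 0.64 [442. 296.] [ 380. -326.    7.]
crimper 0.82 [290. 152.] [811. 126.  16.]
crimper 0.17 [336. 264.] [467. -17.  16.]
well_1 0.65 [204. 236.] [532. 353.  94.]
well_4 0.65 [204. 236.] [532. 353.  94.]
vial_hot_mid 0.6 [165. 218.] [575. 456. 120.]
{'clock': 1.6, 'eef_pos': [230.068, 607.954, 231.312], 'tool_rot': [3.142, -0.0, 2.78], 'force': [0.617, 0.56, -0.09], 'width': 85.583, 'gripper_force': 0.0}
```

View pics/scene1.png

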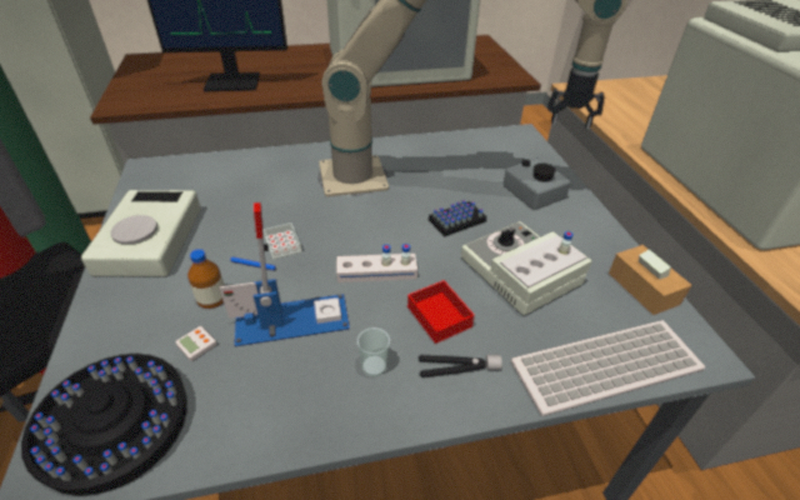

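View pics/top1.png

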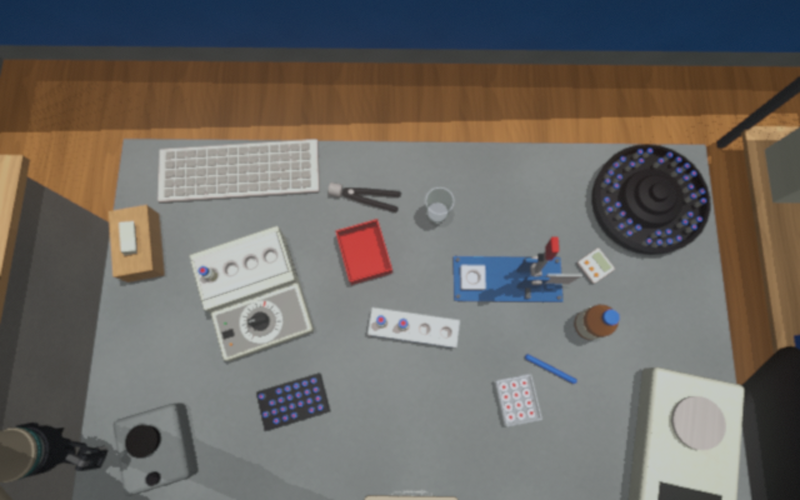

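Scene and top show two vials in the rack (top view (380,322), (403,325)), the nest block at (473,277), the tray at (364,252), the wells at (231..270,269..255) with the hot vial at (205,271), and the dial at (260,321).

```bash
cat > a.py <<'E'
from h import *
p=get("top")
for n,uv,z in [("v1",(381,321),78),("v2",(403,324),78),("rack3",(425,328),34),("rack4",(446,332),34),("nest",(473,277),24),("nestblk",(473,277),24),("pivot",(537,268),104),("knobs",(262,321),94),("w1",(270,255),94),("w2",(251,262),94),("w3",(231,269),94),("hotcap",(204,271),146),("tray",(364,252),45),("grip",(552,246),300)]:
    print(n,atz(p,np.array(uv)/1.25,z).round())
w=get("wrist");C,d=ray(w,(w["cx"],w["cy"]));print(C,d,w["fx"]);s=st()
from scipy.spatial.transform import Rotation as Ro
R=Ro.from_euler("xyz",s["tool_rot"]).as_matrix();print("cam in tool",R.T@(C-s["eef_pos"]),R.T@d,R.round(2))
E
python3 a.py
```

```text
v1 [479.  71.  78.]
v2 [472.  22.  78.]
rack3 [469. -29.  34.]
rack4 [460. -78.  34.]
nest [ 592. -144.   24.]
nestblk [ 592. -144.   24.]
pivot [ 598. -277.  104.]
knobs [474. 333.  94.]
w1 [623. 325.  94.]
w2 [607. 367.  94.]
w3 [590. 411.  94.]
hotcap [574. 452. 146.]
tray [645. 116.  45.]
grip [ 598. -258.  300.]
[164.13764852 632.21000537 374.06919239] [ 0.25600561 -0.09664256 -0.96183228] 309.70691628693146
{'clock': 1.7, 'eef_pos': [230.057, 607.946, 231.33], 'tool_rot': [3.142, -0.0, 2.78], 'force': [-0.072, -0.975, -0.03], 'width': 85.212, 'gripper_force': 0.0}
cam in tool [  70.24226476   -0.63242076 -142.73787357] [-2.73653448e-01  1.87896789e-04  9.61828340e-01] [[-0.94  0.35 -0.  ]
 [ 0.35  0.94  0.  ]
 [ 0.    0.   -1.  ]]
```

>>> step_arm([
  [[0,0,0,-0.204,-0.209,-0.014,0],[0,0,0,-0.204,-0.209,-0.014,0],[0,0,0,-0.204,-0.209,-0.014,0],[0,0,0,-0.204,-0.209,-0.014,0],[0,0,0,-0.204,-0.209,-0.014,0],[0,0,0,-0.204,-0.209,-0.014,0],[0,0,0,-0.204,-0.209,-0.014,0],[0,0,0,-0.204,-0.209,-0.014,0],[0,0,0,-0.204,-0.209,-0.014,0],[0,0,0,-0.204,-0.209,-0.014,0],[0,0,0,-0.204,-0.209,-0.014,0],[0,0,0,-0.204,-0.209,-0.014,0]],
])

```text
clock: 2.9
eef_pos: [440.9, 124.5, 256.9]
tool_rot: [3.141, 0.001, 2.78]
force: [-0.4, 0.2, 0.6]
width: 85.8
gripper_force: 0.0
```

>>> step_arm([
  [[0,0,0,-0.204,-0.209,0,0],[0,0,0,-0.204,-0.209,0,0],[0,0,0.17,0,0,0,0],[0,0,0.17,0,0,0,0],[0,0,0.17,0,0,0,0],[0,0,0.17,0,0,0,0],[0,0,0.17,0,0,0,0],[0,0,0.17,0,0,0,0],[0,0,0.17,0,0,0,0],[0,0,0.17,0,0,0,0],[0,0,0.17,0,0,0,0],[0,0,0.17,0,0,0,0]],
])

```text
clock: 4.1
eef_pos: [475.5, 45.9, 256.7]
tool_rot: [3.141, -0.0, 1.439]
force: [0.3, -0.6, 0.0]
width: 85.4
gripper_force: 0.0
```

```bash
cat >> h.py <<'E'
def go(X,yaw=None):
    """print turn about tool z (fraction), and shift after the turn (fraction)"""
    s=ctrl.read_state();y0=s["tool_rot"][2];y=y0 if yaw is None else yaw
    a=-((y-y0+np.pi)%(2*np.pi)-np.pi)/(np.pi/4)
    d=np.array(X)-s["eef_pos"];tx=d[0]*np.cos(y)+d[1]*np.sin(y);ty=d[0]*np.sin(y)-d[1]*np.cos(y)
    v=np.array([tx,ty,-d[2]])/150
    print("turn",round(a,3),"rows",round(abs(a)/.185,1),"shift",v.round(3),"rows",round(np.linalg.norm(v)/.32,1))
E
cat > a.py <<'E'
from h import *
w=get("wrist");save(w,"w1.png",1.25);st()
for k in("vial_a_mid","rack"):
    for r in ctrl.recognise(w,k)[:4]: print(k,np.round(r["score"],2),np.round(r["centre"]),atz(w,r["centre"],48).round())
for X in [(479,71,88),(472,22,88)]: print(proj(w,X))
E
python3 a.py
```

```text
{'clock': 4.15, 'eef_pos': [475.441, 45.89, 256.591], 'tool_rot': [3.141, -0.0, 1.434], 'force': [0.343, -0.21, 0.521], 'width': 85.198, 'gripper_force': 0.0}
rack 0.65 [326. 219.] [469.  -1.  48.]
[325.64252062 162.77484573]
[325.11260658 209.66147842]
```

View pics/w1.png

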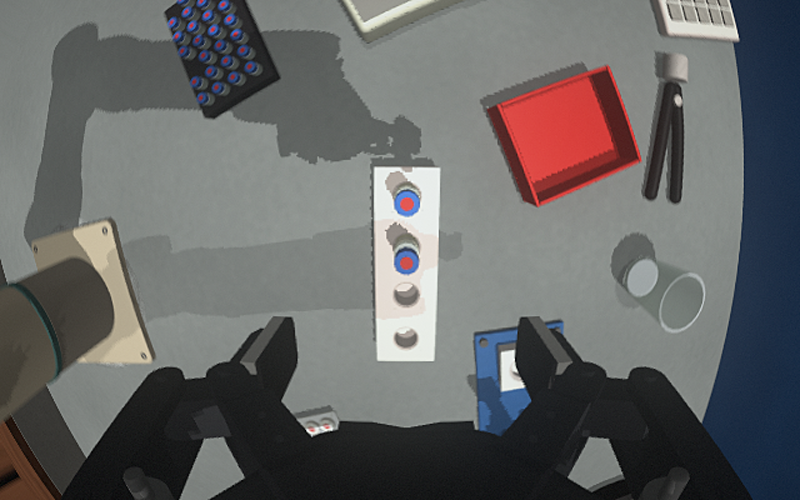

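```bash
cat > a.py <<'E'
from h import *
w=get("wrist")
m=cv2.inRange(cv2.cvtColor(w["img"],cv2.COLOR_RGB2HSV),(0,120,100),(10,255,255))
for b in((310,150,340,175),(310,197,340,220)):
    s=m[b[1]:b[3],b[0]:b[2]];ys,xs=np.nonzero(s);c=(xs.mean()+b[0],ys.mean()+b[1]);print(c,atz(w,c,88).round(1))
for c in((491,105),(608,68),(640,158),(537,206)): print(atz(w,np.array(c)/1.25,45).round())
for c in((406,295),(405,338)): print(atz(w,np.array(c)/1.25,34).round())
E
python3 a.py
```

```text
(np.float64(325.52941176470586), np.float64(162.8235294117647)) [478.6  71.   88. ]
(np.float64(324.95238095238096), np.float64(210.0793650793651)) [471.9  21.6  88. ]
[566. 148.  45.]
[693. 183.  45.]
[723.  90.  45.]
[602.  49.  45.]
[466. -29.  34.]
[459. -77.  34.]
```

>>> step_arm([
  [[0,0,0,-0.164,-0.001,0,0],[0,0,0,0,0,0.3,0],[0,0,0,0,0,0.3,0],[0,0,0,0,0,0.3,0],[0,0,0,0,0,0.3,0],[0,0,0,0,0,0.2,0],[0,0,0,0,0,0.071,0],[0,0,0,0,0,0,0]],
])

```text
clock: 5.1
eef_pos: [471.6, 21.2, 35.0]
tool_rot: [-3.139, -0.0, 1.445]
force: [-0.4, 0.5, 0.3]
width: 85.7
gripper_force: 0.0
```

>>> step_arm([
  [[0,0,0,0,0,0,1],[0,0,0,0,0,0,1],[0,0,0,0,0,0,1],[0,0,0,0,0,0,1],[0,0,0,0,0,0,1],[0,0,0,0,0,0,1],[0,0,0,0,0,0,1],[0,0,0,0,0,0,1],[0,0,0,0,0,0,1],[0,0,0,0,0,0,1]],
])

```text
clock: 6.1
eef_pos: [472.7, 21.6, 36.9]
tool_rot: [3.14, -0.001, 1.445]
force: [-0.1, 0.3, 8.4]
width: 21.3
gripper_force: 58.3
```

>>> step_arm([
  [[0,0,0,0,0,-0.05,1],[0,0,0,0,0,-0.1,1],[0,0,0,0,0,-0.2,1],[0,0,0,0,0,-0.25,1],[0,0,0,0,0,-0.25,1],[0,0,0,0,0,-0.25,1],[0,0,0,0,0,-0.2,1],[0,0,0,-0.142,0.22,0,1],[0,0,0,-0.142,0.22,0,1],[0,0,0,-0.142,0.22,0,1],[0,0,0,-0.142,0.22,0,1],[0,0,0,0,0,0,1]],
])

```text
clock: 7.3
eef_pos: [595.2, -84.7, 231.4]
tool_rot: [3.137, 0.004, 1.44]
force: [-1.1, -0.7, 0.0]
width: 20.8
gripper_force: 59.1
```

```bash
cat > a.py <<'E'
from h import *
w=get("wrist");save(w,"w2.png",1.25);st()
for k in("nest","pivot","lever_grip"):
    for r in ctrl.recognise(w,k)[:3]: print(k,np.round(r["score"],2),np.round(r["centre"]))
for X in [(592,-144,24),(598,-277,104),(598,-260,303)]: print(proj(w,X)*1.25)
E
python3 a.py
```

```text
{'clock': 7.35, 'eef_pos': [593.043, -82.164, 230.912], 'tool_rot': [3.141, 0.002, 1.442], 'force': [-1.129, 0.283, -0.977], 'width': 21.279, 'gripper_force': 59.106}
nest 0.96 [335. 214.]
pivot 0.74 [329. 213.]
[410.47211213 284.55828353]
[435.99854602 444.33827124]
[454.61389122 644.46935683]
```

View pics/w2.png

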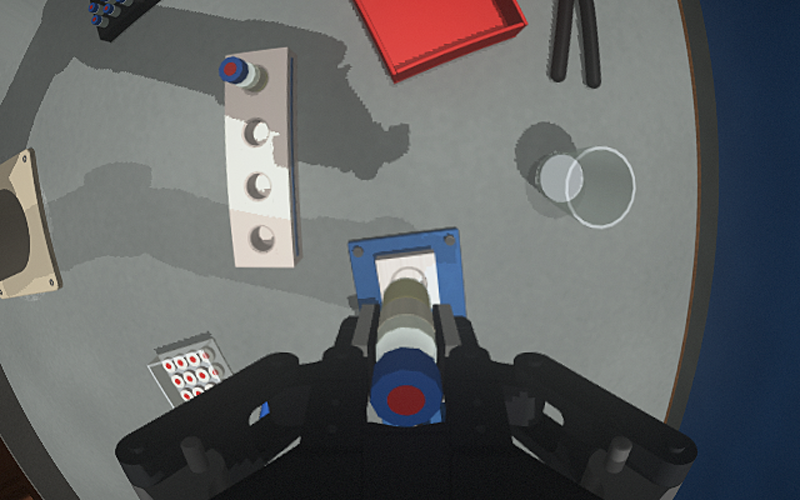

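```bash
cat > a.py <<'E'
from h import *
w=get("wrist");s=st();e=s["eef_pos"]
a,b=[atz(w,np.array(c)/1.25,24) for c in((375,255),(436,250))];print(a,b,np.linalg.norm(a-b))
d=(b-a)/np.linalg.norm(b-a);n=np.array([d[1],-d[0],0]);print("nest",(a+b)/2+28*n,"-y dir",-n)
a,b=[atz(w,np.array(c)/1.25,0) for c in((349,241),(460,228))];d=(b-a)/np.linalg.norm(b-a);print(a,b,d)
print("cap",proj(w,e+[0,0,51])*1.25,"foot",proj(w,e-[0,0,29])*1.25)
m=cv2.inRange(cv2.cvtColor(w["img"],cv2.COLOR_RGB2HSV),(0,120,60),(10,255,255))[300:340,300:350];ys,xs=np.nonzero(m);print((xs.mean()+300)*1.25,(ys.mean()+300)*1.25)
E
python3 a.py
```

```text
{'clock': 7.55, 'eef_pos': [591.358, -78.426, 230.872], 'tool_rot': [-3.14, -0.001, 1.446], 'force': [0.115, 0.574, 0.155], 'width': 21.483, 'gripper_force': 59.107}
[ 557.86644112 -103.14127151   24.        ] [ 615.21334117 -105.46290344   24.        ] 57.393875285183185
nest [ 585.40726691 -132.27917028   24.        ] -y dir [ 0.04045087  0.99918153 -0.        ]
[531.2241038  -91.87220017   0.        ] [642.43680854 -92.53038454   0.        ] [ 0.99998249 -0.00591814  0.        ]
cap [409.2957748  398.42568263] foot [408.05117585 296.97754165]
405.1909307875895 399.58532219570407
```

>>> step_arm([
  [[0,0,0,0.2,0,0,1],[0,0,0,0.2,0,0,1],[0,0,0,0,0,0,1],[0,0,0,0,0,0,1],[0,0,0,0,0,0,1],[0,0,0,0,0,0,1]],
])

```text
clock: 8.15
eef_pos: [599.5, -21.3, 231.1]
tool_rot: [3.142, 0.001, 1.443]
force: [1.0, -0.1, -0.8]
width: 21.1
gripper_force: 59.1
```

```bash
cat > a.py <<'E'
from h import *
w=get("wrist");s=st();t=get("top")
for X in [(592,-144,24),(586,-134,24)]: print(proj(w,X),proj(t,X))
for p in(w,t):
  for r in ctrl.recognise(p,"nest")[:2]: print("nest",np.round(r["score"],2),np.round(r["centre"]))
a=w["img"];b=t["img"]
u=np.round(proj(w,(590,-140,24))).astype(int);v=np.round(proj(t,(590,-200,24))).astype(int);print(u,v)
A=cv2.resize(a[max(0,u[1]-40):u[1]+40,u[0]-50:u[0]+50],(500,400),interpolation=cv2.INTER_CUBIC)
B=cv2.resize(b[v[1]-40:v[1]+40,v[0]-30:v[0]+30],(300,400),interpolation=cv2.INTER_CUBIC)
cv2.imwrite("pics/c3.png",np.hstack([A,B])[:,:,::-1])
E
python3 a.py
```

```text
{'clock': 8.2, 'eef_pos': [599.607, -21.233, 231.052], 'tool_rot': [3.141, 0.0, 1.443], 'force': [0.082, -0.396, -0.335], 'width': 21.056, 'gripper_force': 59.107}
[331.62390396 274.76302588] [378.55382753 221.52003349]
[325.98223183 268.47342444] [375.21953852 223.46809195]
nest 0.84 [352. 241.]
nest 0.96 [410. 221.]
nest 0.38 [210. 260.]
[330 272] [397 222]
```

View pics/c3.png

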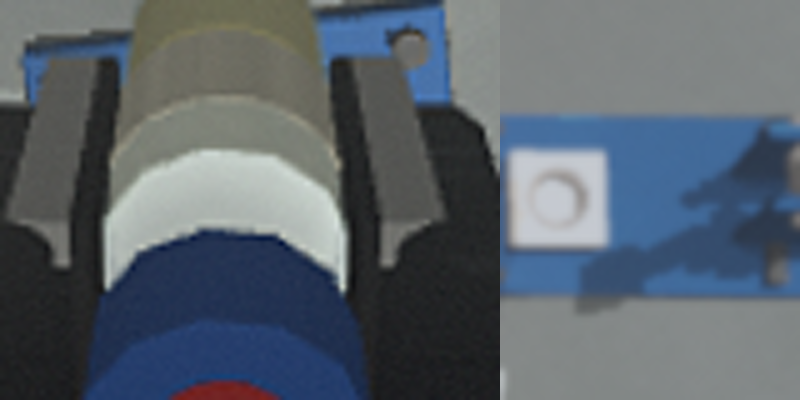

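>>> step_arm([
  [[0,0,0,-0.22,0.014,0,1],[0,0,0,-0.22,0.014,0,1],[0,0,0,-0.22,0.014,0,1],[0,0,0,-0.158,0.012,0,1],[0,0,0,0,0,0.28,1],[0,0,0,0,0,0.28,1],[0,0,0,0,0,0.28,1],[0,0,0,0,0,0.2,1],[0,0,0,0,0,0.07,1],[0,0,0,0,0,0,1],[0,0,0,0,0,0,1],[0,0,0,0,0,0,1]],
])

```text
clock: 9.55
eef_pos: [593.9, -143.5, 66.3]
tool_rot: [3.138, 0.0, 1.445]
force: [0.1, 0.7, -0.1]
width: 21.3
gripper_force: 59.1
```

```bash
cat > a.py <<'E'
from h import *
st();go((592,-144,41.5))
w=get("wrist");save(w,"w4.png",1.25)
t=get("scene");u=np.round(proj(t,(592,-144,40))).astype(int)
A=cv2.resize(w["img"][150:330,220:440],(440,360));B=cv2.resize(t["img"][u[1]-30:u[1]+30,u[0]-30:u[0]+30],(360,360),interpolation=cv2.INTER_CUBIC)
cv2.imwrite("pics/c4.png",np.hstack([A,B])[:,:,::-1])
E
python3 a.py
```

```text
{'clock': 9.55, 'eef_pos': [593.909, -143.46, 66.272], 'tool_rot': [3.138, 0.0, 1.445], 'force': [0.067, 0.662, -0.124], 'width': 21.349, 'gripper_force': 59.125}
turn -0.0 rows 0.0 shift [-0.005 -0.012  0.165] rows 0.5
```

View pics/c4.png

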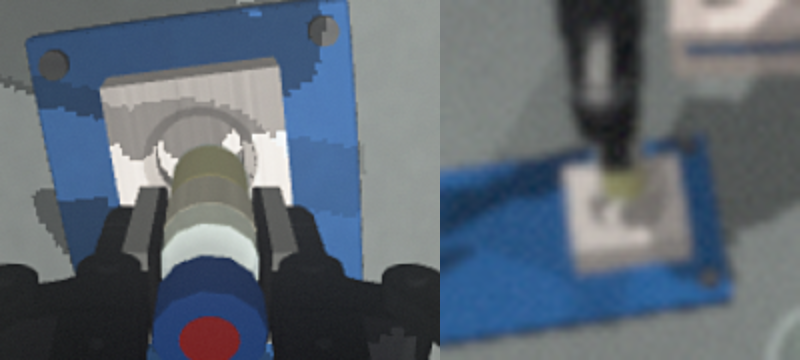

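```bash
cat > a.py <<'E'
from h import *
w=get("wrist");s=st();e=s["eef_pos"]
f=lambda X:((proj(w,X)-[220,150])*2).round(1)
for z in(24,37):print(z,f((e[0],e[1],z)),f((e[0],e[1]+18.5,z)),f((e[0],e[1]-18.5,z)),f((e[0],e[1]+11.5,z)),f((e[0]+18.5,e[1],z)),f((e[0]-18.5,e[1],z)))
g=lambda c:atz(w,(np.array(c)/2+[220,150]),24).round(1)
print(g((201,104)),g((145,160)),g((258,160)),g((100,88)),g((278,66)))
E
python3 a.py
```

```text
{'clock': 9.7, 'eef_pos': [593.381, -143.05, 65.749], 'tool_rot': [3.139, 0.0, 1.445], 'force': [-0.195, -0.47, 0.191], 'width': 21.302, 'gripper_force': 59.125}
24 [211.1 160.2] [203.7 104.5] [218.2 212.4] [206.6 125.9] [268.9 153.1] [153.8 166.9]
37 [211.4 175.4] [203.5 116.3] [218.9 230.2] [206.5 139.1] [273.  167.8] [150.3 182.4]
[ 592.6 -124.3   24. ] [ 572.5 -140.4   24. ] [ 608.2 -144.9   24. ] [ 562.2 -115.2   24. ] [ 617.5 -115.3   24. ]
```

>>> step_arm([
  [[0,0,0,-0.003,-0.02,0,1],[0,0,0,0,0,0.06,1],[0,0,0,0,0,0.06,1],[0,0,0,0,0,0.035,1],[0,0,0,0,0,0,1],[0,0,0,0,0,0,1],[0,0,0,0,0,0,1]],
])

```text
clock: 10.4
eef_pos: [588.9, -142.8, 40.9]
tool_rot: [-3.14, -0.001, 1.445]
force: [-1.0, 0.3, 5.1]
width: 21.0
gripper_force: 59.9
```

>>> step_arm([
  [[0,0,0,0,0,0,0],[0,0,0,0,0,0,0],[0,0,0,0,0,0,0],[0,0,0,0,0,0,0],[0,0,0,0,0,-0.2,0],[0,0,0,0,0,-0.267,0],[0,0,0,0,0,-0.267,0.5],[0,0,0,0,0,-0.3,1],[0,0,0,0,0,-0.3,1],[0,0,0,0,0,-0.3,1],[0,0,0,0,0,-0.267,1],[0,0,0,0,0,-0.24,1]],
])

```text
clock: 11.6
eef_pos: [589.4, -143.1, 364.6]
tool_rot: [3.14, 0.0, 1.445]
force: [1.4, 0.2, -0.2]
width: -0.4
gripper_force: 0.0
```

```bash
cat > a.py <<'E'
from h import *
st();go((593,-294,362),1.571)
w=get("wrist");save(w,"w5.png",1.25)
E
python3 a.py
```

```text
{'clock': 11.6, 'eef_pos': [589.423, -143.084, 364.623], 'tool_rot': [3.14, 0.0, 1.445], 'force': [1.365, 0.226, -0.207], 'width': -0.35, 'gripper_force': 0.0}
turn -0.161 rows 0.9 shift [-1.006  0.024  0.017] rows 3.1
```

View pics/w5.png

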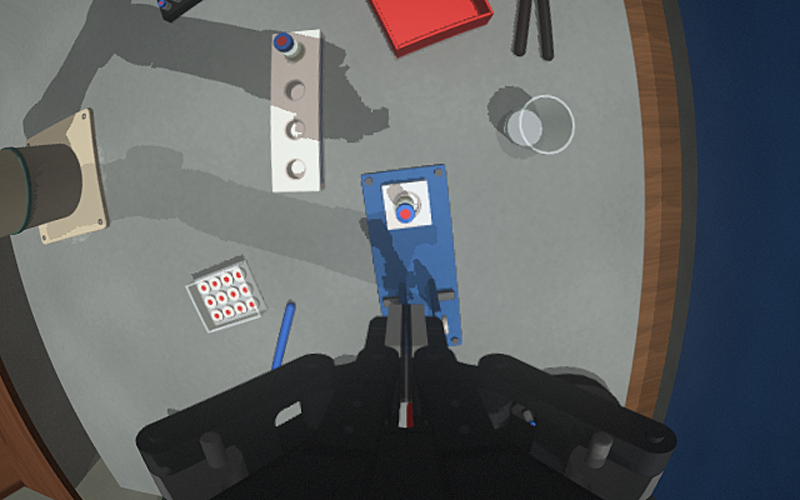

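>>> step_arm([
  [[0,0,-0.161,0,0,0,1],[0,0,0,-0.252,0.006,0,1],[0,0,0,-0.252,0.006,0,1],[0,0,0,-0.252,0.006,0,1],[0,0,0,-0.25,0.006,0,1],[0,0,0,0,0,0,1],[0,0,0,0,0,0.25,1],[0,0,0,0,0,0.25,1],[0,0,0,0,0,0,1],[0,0,0,0,0,0,1]],
])

```text
clock: 12.65
eef_pos: [593.2, -293.4, 287.4]
tool_rot: [-3.141, -0.0, 1.572]
force: [-0.9, -0.0, 0.7]
width: -0.3
gripper_force: 0.0
```

```bash
cat > a.py <<'E'
from h import *
st()
w=get("wrist");save(w,"w6.png",1.25)
E
python3 a.py
```

```text
{'clock': 12.65, 'eef_pos': [593.219, -293.41, 287.371], 'tool_rot': [-3.141, -0.0, 1.572], 'force': [-0.911, -0.014, 0.711], 'width': -0.332, 'gripper_force': 0.0}
```

View pics/w6.png

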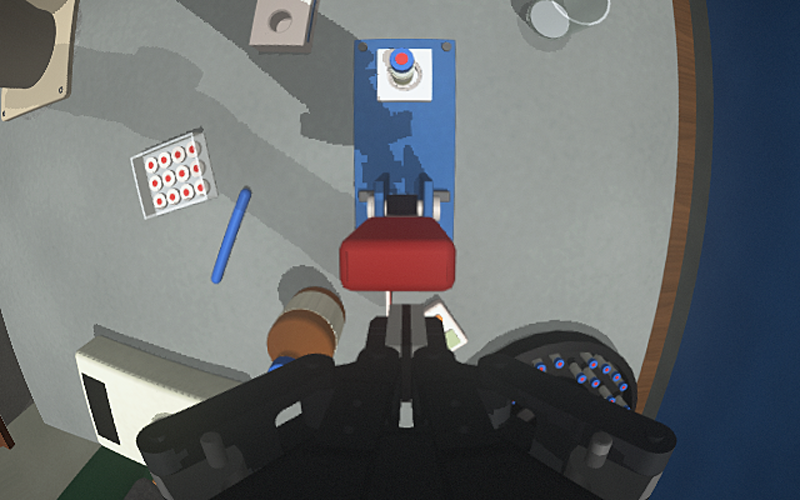

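>>> step_arm([
  [[0,0,0,0.127,0,0,1],[0,0,0,0.163,0,0.007,1],[0,0,0,0.163,0,0.007,1],[0,0,0,0.15,0,0.071,1],[0,0,0,0.15,0,0.071,1],[0,0,0,0.126,0,0.107,1],[0,0,0,0.126,0,0.107,1],[0,0,0,0.094,0,0.136,1],[0,0,0,0.094,0,0.136,1],[0,0,0,0.042,0,0.102,1],[0,0,0,0.042,0,0.102,1],[0,0,0,0,0,0,1]],
])

```text
clock: 13.9
eef_pos: [594.3, -101.0, 161.1]
tool_rot: [3.14, -0.001, 1.573]
force: [0.3, 0.5, 2.2]
width: 0.5
gripper_force: 0.9
```

>>> step_arm([
  [[0,0,0,0.012,0,0.05,1],[0,0,0,0.012,0,0.05,1],[0,0,0,0.012,0,0.05,1],[0,0,0,0,0,0,1],[0,0,0,0,0,0,1]],
])

```text
clock: 14.4
eef_pos: [593.0, -97.0, 137.7]
tool_rot: [-3.141, -0.0, 1.571]
force: [1.1, 0.5, 3.5]
width: -0.2
gripper_force: 1.0
```

```bash
cat > a.py <<'E'
from h import *
st()
w=get("wrist");save(w,"w7.png",1.25)
E
python3 a.py
```

```text
{'clock': 14.4, 'eef_pos': [593.025, -97.039, 137.743], 'tool_rot': [-3.141, -0.0, 1.571], 'force': [1.055, 0.523, 3.463], 'width': -0.248, 'gripper_force': 1.018}
```

View pics/w7.png

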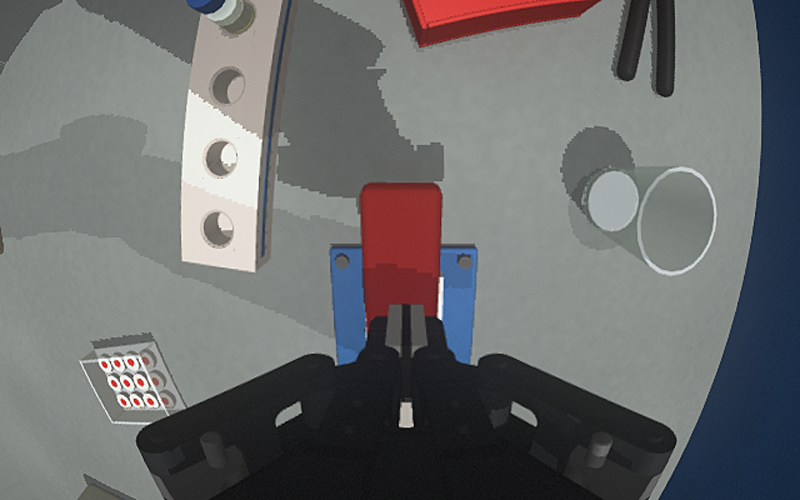

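>>> step_arm([
  [[0,0,0,0.003,0,0.026,1],[0,0,0,0.003,0,0.026,1],[0,0,0,0.003,0,0.026,1],[0,0,0,0.003,0,0.026,1],[0,0,0,0.003,0,0.02,1],[0,0,0,0,0,0,1]],
])

```text
clock: 15.05
eef_pos: [592.9, -94.7, 118.7]
tool_rot: [-3.141, 0.0, 1.571]
force: [0.3, -0.3, 2.5]
width: 0.1
gripper_force: 1.1
```

>>> step_arm([
  [[0,0,0,0,0,0.013,1],[0,0,0,0,0,0,1],[0,0,0,0,0,0,1]],
])

```text
clock: 15.35
eef_pos: [592.9, -94.6, 117.3]
tool_rot: [-3.141, -0.0, 1.571]
force: [0.9, 1.1, 2.0]
width: 0.1
gripper_force: 1.1
```

>>> step_arm([
  [[0,0,0,0,0,0.013,1],[0,0,0,0,0,0,1],[0,0,0,0,0,0,1]],
])

```text
clock: 15.65
eef_pos: [592.9, -94.5, 115.3]
tool_rot: [-3.141, -0.0, 1.571]
force: [0.7, 1.5, 2.4]
width: -0.2
gripper_force: 1.5
```

>>> step_arm([
  [[0,0,0,0,0,0.013,1],[0,0,0,0,0,0,1],[0,0,0,0,0,0,1]],
])

```text
clock: 15.95
eef_pos: [592.9, -94.4, 113.4]
tool_rot: [-3.141, -0.001, 1.571]
force: [-1.1, 2.3, 4.2]
width: 0.4
gripper_force: 2.1
```

Close to the cap now; continue in 1.5–2 mm steps, one call at a time.

>>> step_arm([
  [[0,0,0,0,0,0.013,1],[0,0,0,0,0,0,1],[0,0,0,0,0,0,1]],
])

```text
clock: 16.25
eef_pos: [592.9, -94.3, 111.4]
tool_rot: [-3.141, -0.001, 1.571]
force: [-0.1, 3.6, 4.3]
width: -0.0
gripper_force: 2.2
```

>>> step_arm([
  [[0,0,0,0,0,0.01,1],[0,0,0,0,0,0,1],[0,0,0,0,0,0,1]],
])

```text
clock: 16.55
eef_pos: [592.9, -94.2, 110.0]
tool_rot: [-3.141, -0.001, 1.571]
force: [-0.4, 2.3, 4.8]
width: 0.0
gripper_force: 2.5
```

>>> step_arm([
  [[0,0,0,0,0,0.01,1],[0,0,0,0,0,0,1],[0,0,0,0,0,0,1]],
])

```text
clock: 16.85
eef_pos: [592.9, -94.2, 108.5]
tool_rot: [-3.141, -0.001, 1.571]
force: [-1.1, 2.5, 5.1]
width: -0.0
gripper_force: 2.6
```

>>> step_arm([
  [[0,0,0,0,0,0.01,1],[0,0,0,0,0,0,1],[0,0,0,0,0,0,1]],
])

```text
clock: 17.15
eef_pos: [592.9, -94.2, 107.0]
tool_rot: [-3.141, -0.001, 1.571]
force: [-0.1, 3.5, 4.8]
width: -0.5
gripper_force: 2.7
```

>>> step_arm([
  [[0,0,0,0,0,0.013,1],[0,0,0,0,0,0,1],[0,0,0,0,0,0,1]],
])

```text
clock: 17.45
eef_pos: [592.9, -94.2, 105.1]
tool_rot: [-3.141, -0.001, 1.571]
force: [-1.6, 2.8, 5.9]
width: 0.3
gripper_force: 2.7
```

>>> step_arm([
  [[0,0,0,0,0,0.013,1],[0,0,0,0,0,0,1],[0,0,0,0,0,0,1]],
])

```text
clock: 17.75
eef_pos: [592.9, -94.2, 103.1]
tool_rot: [-3.141, -0.001, 1.571]
force: [-0.5, 3.0, 4.8]
width: 0.1
gripper_force: 2.7
```

>>> step_arm([
  [[0,0,0,0,0,0.01,1],[0,0,0,0,0,0,1],[0,0,0,0,0,0,1]],
])

```text
clock: 18.05
eef_pos: [592.9, -94.2, 101.7]
tool_rot: [-3.141, -0.001, 1.571]
force: [-1.8, 3.1, 4.7]
width: 0.0
gripper_force: 2.8
```

>>> step_arm([
  [[0,0,0,0,0,0.01,1],[0,0,0,0,0,0,1],[0,0,0,0,0,0,1]],
])

```text
clock: 18.35
eef_pos: [593.0, -94.2, 100.7]
tool_rot: [-3.142, -0.001, 1.571]
force: [-1.7, 4.6, 10.3]
width: -0.6
gripper_force: 5.0
```

>>> step_arm([
  [[0,0,0,0,0,0.01,1],[0,0,0,0,0,0,1],[0,0,0,0,0,0,1]],
])

```text
clock: 18.65
eef_pos: [593.0, -94.2, 100.3]
tool_rot: [3.141, -0.001, 1.571]
force: [-5.1, 4.5, 18.3]
width: 0.1
gripper_force: 9.0
```

>>> step_arm([
  [[0,0,0,-0.009,0,-0.123,1],[0,0,0,-0.009,0,-0.123,1],[0,0,0,-0.042,0,-0.102,1],[0,0,0,-0.042,0,-0.102,1],[0,0,0,-0.094,0,-0.136,1],[0,0,0,-0.094,0,-0.136,1],[0,0,0,-0.126,0,-0.107,1],[0,0,0,-0.126,0,-0.107,1],[0,0,0,-0.15,0,-0.071,1],[0,0,0,-0.15,0,-0.071,1],[0,0,0,-0.163,0,-0.007,1],[0,0,0,-0.163,0,-0.007,1]],
])

```text
clock: 19.85
eef_pos: [592.5, -271.9, 262.1]
tool_rot: [-3.141, 0.001, 1.57]
force: [0.9, 0.5, 0.3]
width: -0.1
gripper_force: 0.0
```

>>> step_arm([
  [[0,0,0,-0.127,0,0,1],[0,0,0,0,0,-0.25,1],[0,0,0,0,0,-0.25,1],[0,0,0,0,0,0,1],[0,0,0,0.252,-0.006,0,1],[0,0,0,0.252,-0.006,0,1],[0,0,0,0.252,-0.006,0,1],[0,0,0,0.25,-0.006,0,0],[0,0,0.161,0,0,0,0],[0,0,0,0,0,0,0],[0,0,0,0,0,0,0]],
])

```text
clock: 20.95
eef_pos: [589.0, -139.4, 336.8]
tool_rot: [-3.141, 0.002, 1.446]
force: [0.5, 0.2, -0.1]
width: 58.1
gripper_force: 0.0
```

```bash
cat > a.py <<'E'
from h import *
st();go((589.5,-142.8,41))
w=get("wrist");t=get("top");s=get("scene")
print(proj(w,(589.5,-143,81)))
u=np.round(proj(t,(590,-200,24))).astype(int)
m=cv2.inRange(cv2.cvtColor(w["img"],cv2.COLOR_RGB2HSV),(0,120,60),(10,255,255))
q=np.round(proj(w,(589.5,-143,81))).astype(int)
ys,xs=np.nonzero(m[q[1]-12:q[1]+12,q[0]-12:q[0]+12]);c=(xs.mean()+q[0]-12,ys.mean()+q[1]-12);print("cap",c,atz(w,c,81))
A=cv2.resize(w["img"],(500,312));B=cv2.resize(s["img"][100:300,120:300],(281,312),interpolation=cv2.INTER_CUBIC)
cv2.imwrite("pics/c8.png",np.hstack([A,B])[:,:,::-1])
E
python3 a.py
```

```text
{'clock': 20.95, 'eef_pos': [588.986, -139.401, 336.786], 'tool_rot': [-3.141, 0.002, 1.446], 'force': [0.546, 0.236, -0.135], 'width': 58.108, 'gripper_force': 0.0}
turn -0.0 rows 0.0 shift [-0.022  0.006  1.972] rows 6.2
[326.14420326 175.04272648]
cap (np.float64(324.8857142857143), np.float64(174.94285714285715)) [ 587.88628801 -142.66382318   81.        ]
```

View pics/c8.png

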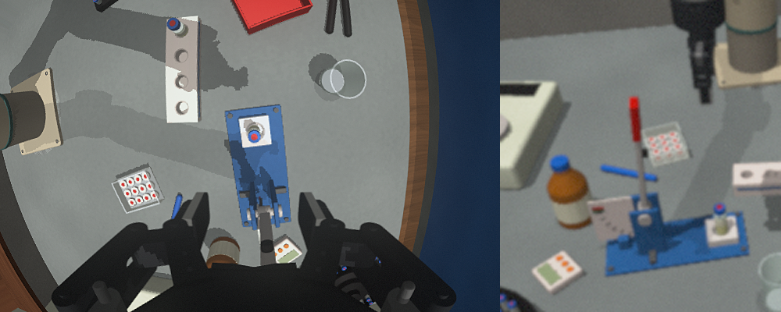

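>>> step_arm([
  [[0,0,0,-0.022,0,0.25,0],[0,0,0,0,0,0.3,0],[0,0,0,0,0,0.3,0],[0,0,0,0,0,0.3,0],[0,0,0,0,0,0.3,0],[0,0,0,0,0,0.3,0],[0,0,0,0,0,0.15,0],[0,0,0,0,0,0.07,0],[0,0,0,0,0,0,0],[0,0,0,0,0,0,0]],
])

```text
clock: 22.1
eef_pos: [590.0, -142.2, 43.0]
tool_rot: [3.14, 0.001, 1.444]
force: [-0.6, 0.0, 0.0]
width: 85.3
gripper_force: 0.0
```

>>> step_arm([
  [[0,0,0,0,0,0,1],[0,0,0,0,0,0,1],[0,0,0,0,0,0,1],[0,0,0,0,0,0,1],[0,0,0,0,0,0,1],[0,0,0,0,0,0,1],[0,0,0,0,0,0,1],[0,0,0,0,0,0,1],[0,0,0,0,0,0,1],[0,0,0,0,0,0,1]],
])

```text
clock: 23.1
eef_pos: [589.4, -141.3, 42.5]
tool_rot: [3.141, -0.0, 1.445]
force: [-0.6, 0.9, 4.8]
width: 21.1
gripper_force: 58.6
```

>>> step_arm([
  [[0,0,0,0,0,-0.05,1],[0,0,0,0,0,-0.1,1],[0,0,0,0,0,-0.25,1],[0,0,0,0,0,-0.25,1],[0,0,0,0,0,-0.25,1],[0,0,0,0,0,-0.25,1],[0,0,0,0,0,-0.25,1],[0,0,0,0,0,0,1],[0,0,0,0,0,0,1]],
])

```text
clock: 24.0
eef_pos: [589.2, -141.4, 253.4]
tool_rot: [3.139, -0.0, 1.445]
force: [-0.0, 0.9, -0.5]
width: 20.8
gripper_force: 58.9
```

```bash
cat > a.py <<'E'
from h import *
w=get("wrist");t=get("top");st()
hs=lambda p:cv2.cvtColor(p["img"],cv2.COLOR_RGB2HSV)
def red(p):
    h=hs(p);return cv2.inRange(h,(0,150,60),(8,255,255))|cv2.inRange(h,(172,150,60),(180,255,255))
for p in(w,t):
    n,l,s,c=cv2.connectedComponentsWithStats(red(p))
    for i in range(1,n):
        if s[i,4]>150: print(s[i],c[i],atz(p,c[i],15).round())
i=[r for r in ctrl.recognise(t,"reject_tray")[:1]];print(i)
go((646,117,190),1.85)
E
python3 a.py
```

```text
{'clock': 24.1, 'eef_pos': [588.106, -140.821, 251.098], 'tool_rot': [-3.14, -0.001, 1.445], 'force': [-0.631, -0.088, -0.833], 'width': 21.227, 'gripper_force': 58.946}
[ 306    0   86   28 1078] [339.16790353   7.8432282 ] [633.  68.  15.]
[312 294  26  22 466] [324.4806867  304.43347639] [ 565. -330.   15.]
[ 270  176   43   50 1317] [291.0516325  202.40394837] [650. 118.  15.]
[{'centre': [287.8, 202.1], 'score': 0.91}]
turn -0.516 rows 2.8 shift [1.546 0.845 0.404] rows 5.6
```

>>> step_arm([
  [[0,0,-0.168,0,0,0,1],[0,0,-0.168,0,0,0,1],[0,0,-0.167,0,0,0,1],[0,0,0,0.242,0.12,0,1],[0,0,0,0.242,0.12,0,1],[0,0,0,0.242,0.12,0,1],[0,0,0,0.242,0.12,0,1],[0,0,0,0.242,0.12,0,1],[0,0,0,0.242,0.12,0,1],[0,0,0,0.242,0.12,0,1],[0,0,0,0,0,0,1],[0,0,0,0,0,0,1]],
])

```text
clock: 25.35
eef_pos: [642.0, 138.2, 249.9]
tool_rot: [-3.138, 0.0, 1.842]
force: [-0.6, -0.7, 0.2]
width: 20.9
gripper_force: 59.0
```

```bash
cat > a.py <<'E'
from h import *
w=get("wrist");st();go((642,138,37),1.84)
f=lambda X:proj(w,X)
im=w["img"].copy()
c=np.array([648,117]);ax=np.array([.964,.266]);ay=np.array([-.266,.964])
for i in(-65,65):
  for j in(-52,52):
    q=f([*(c+i*ax+j*ay),45]).round().astype(int);cv2.circle(im,tuple(int(v) for v in q),3,(0,255,0),-1)
cv2.imwrite("pics/w9.png",cv2.resize(im,(640,400))[:,:,::-1])
E
python3 a.py
```

```text
{'clock': 25.4, 'eef_pos': [642.276, 136.161, 250.452], 'tool_rot': [-3.139, 0.001, 1.839], 'force': [-0.211, -1.449, -0.257], 'width': 21.145, 'gripper_force': 59.009}
turn -0.001 rows 0.0 shift [1.200e-02 1.000e-03 1.423e+00] rows 4.4
```

View pics/w9.png

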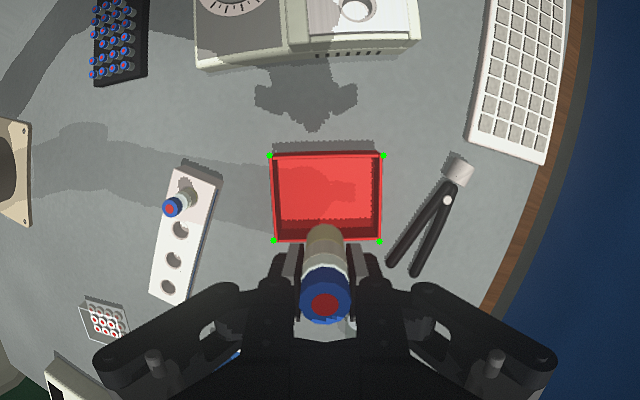

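>>> step_arm([
  [[0,0,0,0,0,0.28,1],[0,0,0,0,0,0.28,1],[0,0,0,0,0,0.28,1],[0,0,0,0,0,0.28,1],[0,0,0,0,0,0.2,1],[0,0,0,0,0,0.1,1],[0,0,0,0,0,0.013,1],[0,0,0,0,0,0,1],[0,0,0,0,0,0,1]],
])

```text
clock: 26.3
eef_pos: [644.0, 136.6, 38.3]
tool_rot: [3.139, 0.0, 1.839]
force: [-0.6, -0.1, -0.2]
width: 21.1
gripper_force: 59.6
```

>>> step_arm([
  [[0,0,0,0,0,0,0.5],[0,0,0,0,0,0,0.5],[0,0,0,0,0,0,0.5],[0,0,0,0,0,0,0.5],[0,0,0,0,0,-0.1,0.5],[0,0,0,0,0,-0.2,0.5],[0,0,0,0,0,-0.3,0.5],[0,0,0,0,0,-0.3,0],[0,0,0,0,0,-0.3,0],[0,0,0,0,0,-0.25,0],[0,0,0,0,0,0,0],[0,0,0,0,0,0,0]],
])

```text
clock: 27.5
eef_pos: [643.4, 137.1, 256.4]
tool_rot: [3.139, -0.0, 1.84]
force: [0.5, 0.3, -1.0]
width: 85.3
gripper_force: 0.0
```

```bash
cat > a.py <<'E'
from h import *
w=get("wrist");st();save(w,"w10.png",1.25)
print(proj(w,(478.6,71,88)))
for r in ctrl.recognise(w,"vial_a_mid"):print(r)
for r in ctrl.recognise(w,"rack"):print(r)
go((478.6,71,250),1.436)
E
python3 a.py
```

```text
{'clock': 27.55, 'eef_pos': [642.482, 137.179, 254.717], 'tool_rot': [-3.141, -0.0, 1.84], 'force': [-0.666, 0.424, -0.554], 'width': 85.525, 'gripper_force': 0.0}
[170.15479261 206.33484897]
{'centre': [181.1, 234.4], 'score': 0.66}
turn 0.514 rows 2.8 shift [-0.583 -1.02   0.021] rows 3.7
```

View pics/w10.png

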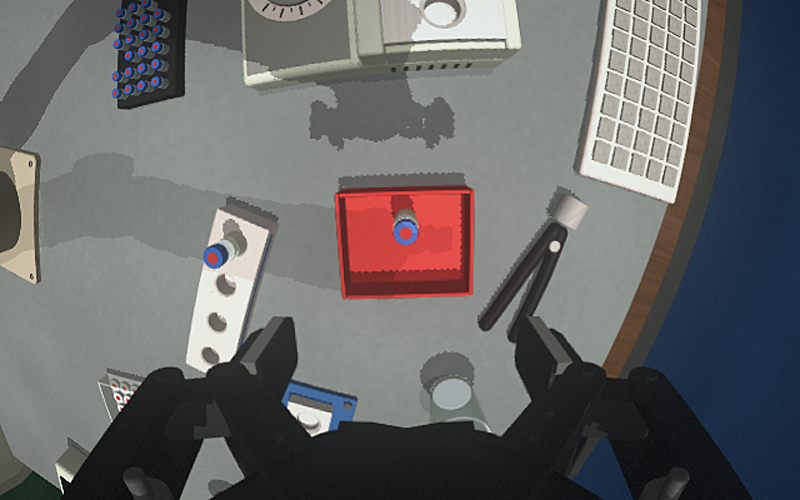

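>>> step_arm([
  [[0,0,0.171,0,0,0,0],[0,0,0.171,0,0,0,0],[0,0,0.171,0,0,0,0],[0,0,0,-0.146,-0.255,0,0],[0,0,0,-0.146,-0.255,0,0],[0,0,0,-0.146,-0.255,0,0],[0,0,0,-0.146,-0.255,0,0],[0,0,0,0,0,0,0],[0,0,0,0,0,0,0]],
])

```text
clock: 28.55
eef_pos: [478.7, 70.7, 254.0]
tool_rot: [-3.14, -0.0, 1.436]
force: [0.7, 0.6, 0.2]
width: 85.5
gripper_force: 0.0
```

```bash
cat > cap.py <<'E'
import sys
from h import *
X=np.array([float(v) for v in sys.argv[1:4]]);w=get("wrist");q=np.round(proj(w,X)).astype(int);s=st()
h=cv2.cvtColor(w["img"],cv2.COLOR_RGB2HSV);m=cv2.inRange(h,(0,110,50),(10,255,255))|cv2.inRange(h,(170,110,50),(180,255,255))
b=14;ys,xs=np.nonzero(m[q[1]-b:q[1]+b,q[0]-b:q[0]+b]);c=(xs.mean()+q[0]-b,ys.mean()+q[1]-b);P=atz(w,c,X[2]);print(len(xs),"cap",P.round(1));go((P[0],P[1],float(sys.argv[4])))
E
python3 cap.py 478.6 71 88 37
```

```text
{'clock': 28.6, 'eef_pos': [480.081, 71.135, 254.141], 'tool_rot': [3.141, -0.0, 1.437], 'force': [0.807, 0.086, 0.503], 'width': 85.297, 'gripper_force': 0.0}
82 cap [478.   71.1  88. ]
turn -0.0 rows 0.0 shift [-0.002 -0.014  1.448] rows 4.5
```

>>> step_arm([
  [[0,0,0,0,-0.006,0.3,0],[0,0,0,0,0,0.3,0],[0,0,0,0,0,0.3,0],[0,0,0,0,0,0.3,0],[0,0,0,0,0,0.178,0],[0,0,0,0,0,0.07,0],[0,0,0,0,0,0,0]],
])

```text
clock: 29.3
eef_pos: [478.9, 70.9, 35.6]
tool_rot: [-3.139, 0.001, 1.437]
force: [-0.2, 0.4, 1.0]
width: 85.3
gripper_force: 0.0
```

>>> step_arm([
  [[0,0,0,0,0,0,1],[0,0,0,0,0,0,1],[0,0,0,0,0,0,1],[0,0,0,0,0,0,1],[0,0,0,0,0,0,1],[0,0,0,0,0,0,1],[0,0,0,0,0,0,1],[0,0,0,0,0,0,1],[0,0,0,0,0,0,1],[0,0,0,0,0,0,1]],
])

```text
clock: 30.3
eef_pos: [479.2, 71.1, 38.2]
tool_rot: [3.14, -0.001, 1.437]
force: [-1.7, 0.6, 6.4]
width: 20.9
gripper_force: 58.4
```

>>> step_arm([
  [[0,0,0,0,0,-0.05,1],[0,0,0,0,0,-0.1,1],[0,0,0,0,0,-0.2,1],[0,0,0,0,0,-0.25,1],[0,0,0,0,0,-0.25,1],[0,0,0,0,0,0,1],[0,0,0,0,0,0,1]],
])

```text
clock: 31.0
eef_pos: [479.0, 71.3, 165.7]
tool_rot: [3.14, -0.001, 1.437]
force: [0.1, -0.5, -0.7]
width: 21.2
gripper_force: 58.9
```

```bash
python3 -c "
from h import *
st();go((589.5,-142.8,150))"
```

```text
{'clock': 31.0, 'eef_pos': [479.0, 71.3, 165.69], 'tool_rot': [3.14, -0.001, 1.437], 'force': [0.111, -0.48, -0.719], 'width': 21.243, 'gripper_force': 58.923}
turn -0.0 rows 0.0 shift [-1.317  0.92   0.105] rows 5.0
```

>>> step_arm([
  [[0,0,0,-0.22,0.153,0,1],[0,0,0,-0.22,0.153,0,1],[0,0,0,-0.22,0.153,0,1],[0,0,0,-0.22,0.153,0,1],[0,0,0,-0.22,0.153,0,1],[0,0,0,-0.217,0.153,0,1],[0,0,0,0,0,0.25,1],[0,0,0,0,0,0.25,1],[0,0,0,0,0,0.15,1],[0,0,0,0,0,0,1],[0,0,0,0,0,0,1],[0,0,0,0,0,0,1]],
])

```text
clock: 32.2
eef_pos: [589.5, -143.6, 68.2]
tool_rot: [3.14, 0.0, 1.437]
force: [1.0, -0.2, -0.2]
width: 21.0
gripper_force: 59.0
```

```bash
python3 -c "
from h import *
for i in range(3): get('wrist'); st();go((590.2,-142.8,42))"
```

```text
{'clock': 32.25, 'eef_pos': [589.794, -143.64, 68.518], 'tool_rot': [3.139, 0.0, 1.437], 'force': [0.197, 0.693, -0.635], 'width': 21.53, 'gripper_force': 58.955}
turn -0.0 rows 0.0 shift [0.006 0.002 0.177] rows 0.6
{'clock': 32.3, 'eef_pos': [589.796, -143.53, 68.594], 'tool_rot': [3.139, 0.0, 1.437], 'force': [0.528, 1.015, 0.321], 'width': 20.79, 'gripper_force': 58.956}
turn -0.0 rows 0.0 shift [0.005 0.002 0.177] rows 0.6
{'clock': 32.35, 'eef_pos': [589.698, -143.403, 68.514], 'tool_rot': [3.139, 0.0, 1.437], 'force': [0.321, 0.198, -0.232], 'width': 21.065, 'gripper_force': 58.955}
turn -0.0 rows 0.0 shift [0.004 0.003 0.177] rows 0.6
```

Now lower, release, and go up (higher than before) and behind the lever.

>>> step_arm([
  [[0,0,0,0.004,0.003,0.06,1],[0,0,0,0,0,0.06,1],[0,0,0,0,0,0.057,1],[0,0,0,0,0,0,1],[0,0,0,0,0,0,1]],
])

```text
clock: 32.85
eef_pos: [589.4, -142.6, 40.8]
tool_rot: [3.142, -0.001, 1.437]
force: [-0.9, 1.7, 6.6]
width: 21.4
gripper_force: 62.4
```

>>> step_arm([
  [[0,0,0,0,0,0,0],[0,0,0,0,0,0,0],[0,0,0,0,0,0,0],[0,0,0,0,0,0,0],[0,0,0,0,0,-0.2,0],[0,0,0,0,0,-0.267,0],[0,0,0,0,0,-0.267,0.5],[0,0,0,0,0,-0.3,1],[0,0,0,0,0,-0.3,1],[0,0,0,0,0,-0.3,1],[0,0,0,0,0,-0.28,1],[0,0,0,0,0,-0.28,1]],
])

```text
clock: 34.05
eef_pos: [589.0, -142.7, 371.6]
tool_rot: [3.141, -0.0, 1.437]
force: [0.7, -0.1, -0.4]
width: 0.2
gripper_force: 0.0
```

```bash
python3 cap.py 590 -143 92 92; python3 -c "
from h import *
go((593,-293.4,366),1.571)"
```

```text
{'clock': 34.1, 'eef_pos': [592.103, -144.26, 379.024], 'tool_rot': [3.129, 0.001, 1.437], 'force': [2.99, -1.295, 5.605], 'width': -0.026, 'gripper_force': 0.0}
43 cap [ 587.8 -142.9   92. ]
turn -0.0 rows 0.0 shift [ 0.005 -0.03   1.913] rows 6.0
turn -0.171 rows 0.9 shift [-0.994  0.006  0.087] rows 3.1
```

>>> step_arm([
  [[0,0,-0.171,0,0,0,1],[0,0,0,-0.252,0.006,0,1],[0,0,0,-0.252,0.006,0,1],[0,0,0,-0.252,0.006,0,1],[0,0,0,-0.25,0.006,0,1],[0,0,0,0,0,0,1],[0,0,0,0,0,0.28,1],[0,0,0,0,0,0.28,1],[0,0,0,0,0,0,1],[0,0,0,0,0,0,1],[0,0,0,0,0,0,1]],
])

```text
clock: 35.2
eef_pos: [594.2, -294.4, 288.3]
tool_rot: [3.138, 0.002, 1.571]
force: [0.5, 0.3, 0.1]
width: -0.0
gripper_force: 0.0
```

>>> step_arm([
  [[0,0,0,0.13,0,0.006,1],[0,0,0,0.163,0,0.007,1],[0,0,0,0.163,0,0.007,1],[0,0,0,0.15,0,0.071,1],[0,0,0,0.15,0,0.071,1],[0,0,0,0.126,0,0.107,1],[0,0,0,0.126,0,0.107,1],[0,0,0,0.094,0,0.136,1],[0,0,0,0.094,0,0.136,1],[0,0,0,0.042,0,0.102,1],[0,0,0,0.042,0,0.102,1],[0,0,0,0,0,0,1]],
])

```text
clock: 36.4
eef_pos: [594.2, -100.5, 158.7]
tool_rot: [3.14, -0.001, 1.573]
force: [-0.1, -0.0, 1.3]
width: -0.3
gripper_force: 0.9
```

>>> step_arm([
  [[0,0,0,0.012,0,0.05,1],[0,0,0,0.012,0,0.05,1],[0,0,0,0.012,0,0.05,1],[0,0,0,0.003,0,0.026,1],[0,0,0,0.003,0,0.026,1],[0,0,0,0.003,0,0.026,1],[0,0,0,0.003,0,0.02,1],[0,0,0,0,0,0,1],[0,0,0,0,0,0,1]],
])

```text
clock: 37.3
eef_pos: [592.6, -94.7, 120.7]
tool_rot: [-3.141, 0.0, 1.571]
force: [0.9, -0.9, 1.6]
width: 0.1
gripper_force: 1.1
```

>>> step_arm([
  [[0,0,0,0.003,0,0.013,1],[0,0,0,0,0,0,1],[0,0,0,0,0,0.013,1],[0,0,0,0,0,0,1],[0,0,0,0,0,0,1]],
])

```text
clock: 37.8
eef_pos: [592.6, -94.2, 116.7]
tool_rot: [-3.141, 0.0, 1.571]
force: [-0.7, -1.9, 3.2]
width: 0.1
gripper_force: 1.1
```

>>> step_arm([
  [[0,0,0,0,0,0.013,1],[0,0,0,0,0,0,1],[0,0,0,0,0,0,1]],
])

```text
clock: 38.1
eef_pos: [592.7, -94.1, 114.9]
tool_rot: [-3.141, 0.0, 1.571]
force: [-2.0, -1.9, 3.5]
width: 0.1
gripper_force: 1.6
```

>>> step_arm([
  [[0,0,0,0,0,0.01,1],[0,0,0,0,0,0,1],[0,0,0,0,0,0,1]],
])

```text
clock: 38.4
eef_pos: [592.7, -94.0, 113.4]
tool_rot: [-3.141, -0.0, 1.571]
force: [-2.8, -1.6, 4.9]
width: -0.3
gripper_force: 2.2
```

>>> step_arm([
  [[0,0,0,0,0,0.008,1],[0,0,0,0,0,0,1],[0,0,0,0,0,0,1]],
])

```text
clock: 38.7
eef_pos: [592.6, -94.0, 112.2]
tool_rot: [-3.141, -0.0, 1.571]
force: [-2.3, -0.3, 5.3]
width: 0.3
gripper_force: 2.4
```

>>> step_arm([
  [[0,0,0,0,0,0.008,1],[0,0,0,0,0,0,1],[0,0,0,0,0,0,1]],
])

```text
clock: 39.0
eef_pos: [592.7, -93.9, 111.1]
tool_rot: [-3.141, -0.0, 1.571]
force: [-2.6, -0.6, 6.5]
width: 0.3
gripper_force: 2.9
```

>>> step_arm([
  [[0,0,0,0,0,0.007,1],[0,0,0,0,0,0,1],[0,0,0,0,0,0,1]],
])

```text
clock: 39.3
eef_pos: [592.7, -94.0, 110.9]
tool_rot: [-3.141, -0.001, 1.571]
force: [-3.7, 0.4, 11.3]
width: 0.1
gripper_force: 6.0
```

>>> step_arm([
  [[0,0,0,0,0,0.007,1],[0,0,0,0,0,0,1],[0,0,0,0,0,0,1]],
])

```text
clock: 39.6
eef_pos: [592.7, -93.9, 110.7]
tool_rot: [3.141, -0.001, 1.571]
force: [-6.7, 0.6, 18.3]
width: 0.3
gripper_force: 9.2
```

Firm at 110.7 mm, which is green (the first was at 100.3, red). Reverse along the arc.

>>> step_arm([
  [[0,0,0,-0.009,0,-0.09,1],[0,0,0,-0.009,0,-0.09,1],[0,0,0,-0.042,0,-0.102,1],[0,0,0,-0.042,0,-0.102,1],[0,0,0,-0.094,0,-0.136,1],[0,0,0,-0.094,0,-0.136,1],[0,0,0,-0.126,0,-0.107,1],[0,0,0,-0.126,0,-0.107,1],[0,0,0,-0.15,0,-0.071,1],[0,0,0,-0.15,0,-0.071,1],[0,0,0,-0.163,0,-0.007,1],[0,0,0,-0.163,0,-0.007,1]],
])

```text
clock: 40.8
eef_pos: [593.6, -269.8, 263.6]
tool_rot: [3.14, 0.0, 1.572]
force: [0.4, -0.1, 0.1]
width: 0.1
gripper_force: 0.0
```

>>> step_arm([
  [[0,0,0,-0.15,0,0,1],[0,0,0,0,0,-0.28,1],[0,0,0,0,0,-0.28,1],[0,0,0,0,0,-0.2,1],[0,0,0,0,0,0,1],[0,0,0,0.255,-0.005,0,1],[0,0,0,0.255,-0.005,0,1],[0,0,0,0.255,-0.005,0,1],[0,0,0,0.255,-0.005,0,0],[0,0,0.161,0,0,0,0],[0,0,0,0,0,0,0],[0,0,0,0,0,0,0]],
])

```text
clock: 42.0
eef_pos: [589.7, -139.3, 376.5]
tool_rot: [-3.141, 0.001, 1.447]
force: [-1.0, -0.7, -0.5]
width: 58.0
gripper_force: 0.0
```

```bash
python3 -c "
from h import *
get('wrist');get('wrist')";python3 cap.py 588 -143 89 42
```

```text
{'clock': 42.15, 'eef_pos': [589.726, -139.93, 376.679], 'tool_rot': [-3.141, 0.0, 1.444], 'force': [0.253, -0.215, 0.254], 'width': 79.211, 'gripper_force': 0.0}
43 cap [ 587.8 -142.8   89. ]
turn -0.0 rows 0.0 shift [-0.02  -0.011  2.231] rows 7.0
```

>>> step_arm([
  [[0,0,0,-0.02,-0.005,0.25,0],[0,0,0,0,0,0.3,0],[0,0,0,0,0,0.3,0],[0,0,0,0,0,0.3,0],[0,0,0,0,0,0.3,0],[0,0,0,0,0,0.3,0],[0,0,0,0,0,0.27,0],[0,0,0,0,0,0.14,0],[0,0,0,0,0,0.07,0],[0,0,0,0,0,0,0],[0,0,0,0,0,0,0]],
])

```text
clock: 43.25
eef_pos: [589.7, -142.4, 43.3]
tool_rot: [3.14, 0.0, 1.444]
force: [0.5, 0.3, -0.0]
width: 85.3
gripper_force: 0.0
```

>>> step_arm([
  [[0,0,0,0,0,0,1],[0,0,0,0,0,0,1],[0,0,0,0,0,0,1],[0,0,0,0,0,0,1],[0,0,0,0,0,0,1],[0,0,0,0,0,0,1],[0,0,0,0,0,0,1],[0,0,0,0,0,0,1],[0,0,0,0,0,0,1],[0,0,0,0,0,0,1]],
])

```text
clock: 44.25
eef_pos: [589.3, -141.6, 43.0]
tool_rot: [3.141, -0.0, 1.445]
force: [-0.3, 0.3, 5.7]
width: 21.4
gripper_force: 58.7
```

>>> step_arm([
  [[0,0,0,0,0,-0.05,1],[0,0,0,0,0,-0.1,1],[0,0,0,0,0,-0.25,1],[0,0,0,0,0,-0.25,1],[0,0,0,0,0,-0.25,1],[0,0,0,0,0,-0.25,1],[0,0,0,0,0,-0.25,1],[0,0,0,0,0,0,1],[0,0,0,0,0,0,1],[0,0,0,0,0,0,1]],
])

```text
clock: 45.25
eef_pos: [587.9, -141.1, 251.5]
tool_rot: [-3.139, -0.001, 1.445]
force: [-0.3, 0.1, -1.3]
width: 20.9
gripper_force: 59.0
```

```bash
python3 -c "
from h import *
st();go((600,270,250),1.94)"
```

```text
{'clock': 45.25, 'eef_pos': [587.859, -141.067, 251.509], 'tool_rot': [-3.139, -0.001, 1.445], 'force': [-0.283, 0.059, -1.271], 'width': 20.854, 'gripper_force': 59.017}
turn -0.631 rows 3.4 shift [2.527 1.064 0.01 ] rows 8.6
```

>>> step_arm([
  [[0,0,-0.158,0,0,0,1],[0,0,-0.158,0,0,0,1],[0,0,-0.158,0,0,0,1],[0,0,-0.157,0,0,0,1],[0,0,0,0.28,0.118,0,1],[0,0,0,0.28,0.118,0,1],[0,0,0,0.28,0.118,0,1],[0,0,0,0.28,0.118,0,1],[0,0,0,0.28,0.118,0,1],[0,0,0,0.28,0.118,0,1],[0,0,0,0.28,0.118,0,1],[0,0,0,0.28,0.118,0,1]],
])

```text
clock: 46.45
eef_pos: [598.4, 224.4, 250.5]
tool_rot: [-3.138, 0.0, 1.94]
force: [0.9, 0.0, -0.7]
width: 21.0
gripper_force: 59.0
```

>>> step_arm([
  [[0,0,0,0.28,0.118,0,1],[0,0,0,0,0,0,1],[0,0,0,0,0,0,1],[0,0,0,0,0,0,1],[0,0,0,0,0,0,1]],
])

```text
clock: 46.95
eef_pos: [601.1, 266.1, 251.9]
tool_rot: [-3.14, 0.001, 1.937]
force: [-0.7, 0.2, -0.3]
width: 20.5
gripper_force: 59.1
```

```bash
cat > a.py <<'E'
from h import *
w=get("wrist");st();save(w,"w11.png",1.25)
for X in [(623,325,94),(607,367,94),(590,411,94),(574,452,146),(474,333,94)]: print((proj(w,X)*1.25).round(1))
import pickle;pickle.dump(w,open("w11.pkl","wb"))
E
python3 a.py
```

```text
{'clock': 47.0, 'eef_pos': [601.215, 266.413, 252.187], 'tool_rot': [-3.141, 0.001, 1.937], 'force': [-0.169, -1.02, -0.065], 'width': 21.182, 'gripper_force': 59.066}
[460.6 178.6]
[461.5 121.2]
[461.3  62.3]
[470.6 -14.5]
[286.7 104.8]
```

View pics/w11.png

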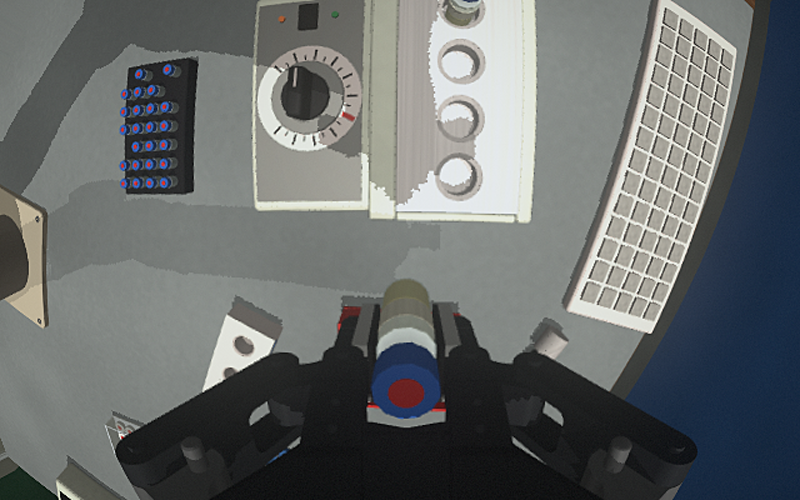

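```bash
python3 -c "
from h import *
import pickle;w=pickle.load(open('w11.pkl','rb'))
print(atz(w,(459.5/1.25,178/1.25),94),atz(w,(460.5/1.25,121/1.25),94),atz(w,(461/1.25,63.5/1.25),94))
get('wrist');st();go((622.5,325.2,127))"
```

```text
[622.05324794 325.11620992  94.        ] [606.24555153 366.85960611  94.        ] [590.14058887 409.99717007  94.        ]
{'clock': 47.05, 'eef_pos': [601.185, 266.745, 252.301], 'tool_rot': [-3.141, 0.0, 1.938], 'force': [0.514, 0.189, -0.63], 'width': 20.916, 'gripper_force': 59.066}
turn -0.0 rows 0.0 shift [0.313 0.272 0.835] rows 2.9
```

>>> step_arm([
  [[0,0,0,0.156,0.136,0,1],[0,0,0,0.156,0.136,0,1],[0,0,0,0,0,0.25,1],[0,0,0,0,0,0.25,1],[0,0,0,0,0,0.2,1],[0,0,0,0,0,0.1,1],[0,0,0,0,0,0,1],[0,0,0,0,0,0,1],[0,0,0,0,0,0,1]],
])

```text
clock: 47.95
eef_pos: [623.6, 327.1, 134.6]
tool_rot: [3.138, -0.0, 1.94]
force: [-0.3, 0.4, -0.7]
width: 21.0
gripper_force: 59.1
```

```bash
cat > a.py <<'E'
from h import *
w=get("wrist");s=st();e=s["eef_pos"];c=np.array((622,325,94.))
im=cv2.resize(w["img"],None,fx=2,fy=2)[250:700,350:950].copy()
f=lambda X:tuple(int(v) for v in (proj(w,X)*2-[350,250]).round())
for k in range(24): cv2.circle(im,f(c+19*np.array([np.cos(k*.2618),np.sin(k*.2618),0])),2,(0,255,0),-1)
cv2.circle(im,f((e[0],e[1],94)),3,(255,0,255),-1)
cv2.imwrite("pics/w12.png",im[:,:,::-1]);go((622,325.1,101))
E
python3 a.py
```

```text
{'clock': 48.0, 'eef_pos': [623.432, 327.242, 134.543], 'tool_rot': [3.138, -0.0, 1.94], 'force': [0.329, 0.363, -0.605], 'width': 21.188, 'gripper_force': 59.111}
turn -0.0 rows 0.0 shift [-0.01  -0.014  0.224] rows 0.7
```

View pics/w12.png

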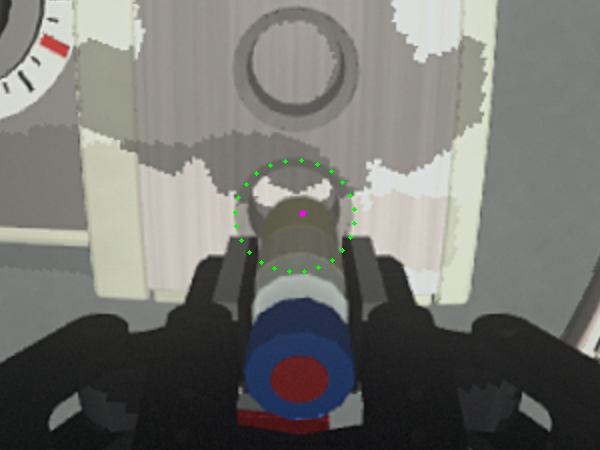

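>>> step_arm([
  [[0,0,0,-0.007,-0.014,0,1],[0,0,0,0,0,0.08,1],[0,0,0,0,0,0.08,1],[0,0,0,0,0,0.06,1],[0,0,0,0,0,0,1],[0,0,0,0,0,0,1],[0,0,0,0,0,0,1]],
])

```text
clock: 48.7
eef_pos: [620.1, 325.0, 98.6]
tool_rot: [-3.14, -0.0, 1.94]
force: [-0.6, -0.6, 0.9]
width: 20.9
gripper_force: 62.0
```

>>> step_arm([
  [[0,0,0,0,0,0,0],[0,0,0,0,0,0,0],[0,0,0,0,0,0,0],[0,0,0,0,0,0,0],[0,0,0,0,0,0,0],[0,0,0,0,0,-0.15,0],[0,0,0,0,0,-0.25,0],[0,0,0,0,0,-0.3,0],[0,0,0,-0.12,-0.3,-0.1,0],[0,0,0,-0.12,-0.3,-0.1,0],[0,0,0,0,0,0,0],[0,0,0,0,0,0,0]],
])

```text
clock: 49.9
eef_pos: [550.5, 259.6, 235.0]
tool_rot: [3.14, -0.001, 1.939]
force: [0.8, 0.7, -0.0]
width: 85.3
gripper_force: 0.0
```

```bash
cat > a.py <<'E'
from h import *
for i in range(3): get("wrist")
w=get("wrist");s=st();save(w,"w13.png",1.25)
for X in [(474,333,94),(622,325,146)]: print((proj(w,X)*1.25).round(1))
import pickle;pickle.dump(w,open("w13.pkl","wb"))
E
python3 a.py
```

```text
{'clock': 50.1, 'eef_pos': [551.285, 261.118, 233.333], 'tool_rot': [3.141, -0.0, 1.941], 'force': [-0.776, -0.217, 0.49], 'width': 85.444, 'gripper_force': 0.0}
[343.1 116. ]
[548.5 211.1]
```

View pics/w13.png

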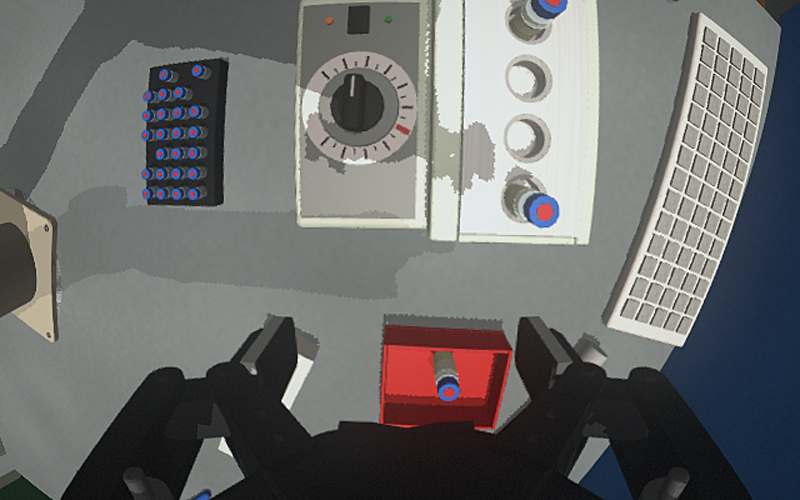

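```bash
cat > dial.py <<'E'
from h import *
import pickle,sys
w=pickle.load(open('w13.pkl','rb')) if len(sys.argv)<2 else get("wrist")
im=w["img"].astype(int);h=cv2.cvtColor(w["img"],cv2.COLOR_RGB2HSV)
q=proj(w,(474,333,60));x0,y0=(q-48).astype(int).clip(0);x1,y1=x0+96,y0+96
sub=np.zeros(h.shape[:2],bool);sub[y0:y1,x0:x1]=1
red=sub&((h[...,0]<9)|(h[...,0]>172))&(h[...,1]>130)&(h[...,2]>90)
dark=sub&(h[...,2]<60)
n,l,s,c=cv2.connectedComponentsWithStats(dark.astype(np.uint8));i=1+np.argmax(s[1:,4]);print("knob",s[i],c[i],atz(w,c[i],70).round(1))
R=np.argwhere(red)[:,::-1];print("red",len(R),R.mean(0),atz(w,R.mean(0),50).round(1))
kx,ky,kw,kh=s[i,:4]
g=h[ky-3:ky+kh+3,kx-3:kx+kw+3,2]
for r in g: print("".join("#" if v<35 else "+" if v<70 else "." if v<130 else " " for v in r))
print(kx-3,ky-3, ctrl.read_state()["qpos"])
E
python3 dial.py
```

```text
knob [ 264   59   43   47 1381] [285.71542361  83.66835626] [476.9 345.9  70. ]
red 34 [321.79411765 103.11764706] [516.4 340.9  50. ]
       ..     .........................        .+
        ..  .............................     .++
         . .................................  ++ 
         ........+++++++++................... .. 
+      .........+++++..++++++.................   
++    .........+++++. .+++++++.................. 
.++  .........++++++. .+++++++...................
 .  ..........++++++. .++++++++..................
   ...........++++++  .+++++++++.................
  ............+++++.  .++++++++++++..............
 .............+++++.  .+++++++++++++.............
.............++++++.  .++++++++++++++............
............+++++++.  .++++++++++++++++..........
..........+++++++++.  .+++++++++++++++++.........
..........+++++++++.  ++++++++++++++++++++.......
.........+++++++++#.  ++++++++++++++++++++.......
........+++++++++++.  +++++++++++++++++++++......
.......+++++++++++#.  +++++++++++++++++++++......
.......++++++++++++   ++++++++++++++++++++++.....
......+++++++++
[... 1078 characters left out ...]
......
.      .+++++++++++++++++++++++++++++++++........
. ......+++++++++++++++++++++++++++++++++........
.........+++++++++++++++++++++++++++++++.........
..........+++++++++++++++++++++++++++++..........
...........+++++++++++++++++++++++++++...........
.............+++++++++++++++++++++++.............
...............++++++++++++++++++++..............
.................++++++++++++++++................
......................++++++.....................
 ................................................
  ...............................................
   ............................................. 
261 56 [-0.70575335  0.58971614  0.3530121   1.63954032 -0.23795409  0.95457755
  0.10127946]
```

```bash
cat > a.py <<'E'
from h import *
import pickle
w=pickle.load(open('w13.pkl','rb'))
A=atz(w,(285,85),64);P=atz(w,(281.3,60.5),94);Q=atz(w,(281,76),94);r=atz(w,(321.8,103.1),50)
print("axis",A,"line",P,Q,"red",r)
ang=lambda v:np.degrees(np.arctan2(v[1],v[0]))
print("white",ang(P-Q),ang(P-A),"red",ang(r-A),np.linalg.norm((r-A)[:2]))
# ring centre from grey/white disc edge points (1.25 px view)
for z in (49,50): print([atz(w,np.array(c)/1.25,z).round(1)[:2] for c in((306,107),(417,107),(361,52),(361,163))])
st();B=A.copy();B[2]=160
y=np.radians(ang(P-A));print(y)
go(B,y);go(B,y+np.pi)
E
python3 a.py
```

```text
axis [475.79344756 344.74543411  64.        ] line [468.97670519 363.22706801  94.        ] [474.05241098 349.51654568  94.        ] red [516.44419825 340.9346115   50.        ]
white 110.3148111666843 110.24592763494239 red -5.355566186196025 40.8289835919798
[array([432.6, 331.4]), array([521.1, 362.8]), array([459.8, 391.4]), array([494.4, 301.8])]
[array([432.8, 331.4]), array([521.1, 362.7]), array([460. , 391.2]), array([494.5, 301.9])]
{'clock': 50.1, 'eef_pos': [551.285, 261.118, 233.333], 'tool_rot': [3.141, -0.0, 1.941], 'force': [-0.776, -0.217, 0.49], 'width': 85.444, 'gripper_force': 0.0}
1.9241544241451498
turn 0.022 rows 0.1 shift [ 0.697 -0.279  0.489] rows 2.8
turn -3.978 rows 21.5 shift [-0.697  0.279  0.489] rows 2.8
```

>>> step_arm([
  [[0,0,0.016,0.234,-0.091,0,0.5],[0,0,0,0.234,-0.091,0,0.5],[0,0,0,0.233,-0.092,0,0.5],[0,0,0,0,0,0.25,0.5],[0,0,0,0,0,0.239,0.5],[0,0,0,0,0,0,0.5],[0,0,0,0,0,0,0.5],[0,0,0,0,0,0,0.5],[0,0,0,0,0,0,0.5]],
])

```text
clock: 51.0
eef_pos: [476.4, 344.3, 162.2]
tool_rot: [3.138, -0.001, 1.927]
force: [-1.3, 0.2, 1.2]
width: 42.7
gripper_force: 0.0
```

```bash
python3 -c "
from h import *
get('wrist');get('wrist');st();go((476.3,345.6,70),1.925)"
```

```text
{'clock': 51.1, 'eef_pos': [475.856, 344.198, 161.868], 'tool_rot': [3.139, -0.001, 1.927], 'force': [0.396, -0.702, 0.936], 'width': 42.684, 'gripper_force': 0.0}
turn 0.003 rows 0.0 shift [0.008 0.006 0.612] rows 1.9
```

>>> step_arm([
  [[0,0,0,0.008,0.006,0.2,0.5],[0,0,0,0,0,0.2,0.5],[0,0,0,0,0,0.12,0.5],[0,0,0,0,0,0.092,0.5],[0,0,0,0,0,0,0.5],[0,0,0,0,0,0,1],[0,0,0,0,0,0,1],[0,0,0,0,0,0,1],[0,0,0,0,0,0,1],[0,0,0,0,0,0,1],[0,0,0,0,0,0,1],[0,0,0,0,0,0,1]],
])

```text
clock: 52.3
eef_pos: [476.4, 345.8, 70.1]
tool_rot: [3.139, -0.001, 1.928]
force: [1.6, 0.0, 6.2]
width: 13.0
gripper_force: 61.0
```

>>> step_arm([
  [[0,0,0.1,0,0,-0.005,1],[0,0,0.17,0,0,0,1],[0,0,0.17,0,0,0,1],[0,0,0.17,0,0,0,1],[0,0,0.17,0,0,0,1],[0,0,0.17,0,0,0,1],[0,0,0.17,0,0,0,1],[0,0,0.17,0,0,0,1],[0,0,0.17,0,0,0,1],[0,0,0.17,0,0,0,1],[0,0,0.17,0,0,0,1],[0,0,0.17,0,0,0,1]],
])

```text
clock: 53.5
eef_pos: [476.0, 346.0, 70.1]
tool_rot: [-3.141, -0.002, 0.376]
force: [0.8, 0.6, 1.4]
width: 12.8
gripper_force: 60.3
```

>>> step_arm([
  [[0,0,0.17,0,0,0,1],[0,0,0.17,0,0,0,1],[0,0,0.17,0,0,0,1],[0,0,0.117,0,0,0,1],[0,0,0,0,0,0,1],[0,0,0,0,0,0,1],[0,0,0,0,0,0,1],[0,0,0,0,0,0,1]],
])

```text
clock: 54.3
eef_pos: [476.0, 346.1, 70.1]
tool_rot: [-3.14, -0.001, -0.11]
force: [0.8, 2.4, 5.7]
width: 12.9
gripper_force: 60.9
```

>>> step_arm([
  [[0,0,0,0,0,0,0.5],[0,0,0,0,0,0,0.5],[0,0,0,0,0,0,0.5],[0,0,0,0,0,0,0.5],[0,0,0,0,0,-0.1,0.5],[0,0,0,0,0,-0.2,0.5],[0,0,0,0,0,-0.3,0.5],[0,0,0,0,0,-0.3,0.5],[0,0,0,-0.25,0,-0.1,0.5],[0,0,0,-0.25,0,0,0.5],[0,0,0,0,0,0,0.5],[0,0,0,0,0,0,0.5]],
])

```text
clock: 55.5
eef_pos: [400.3, 354.1, 220.4]
tool_rot: [-3.141, -0.0, -0.111]
force: [0.4, -0.1, -0.4]
width: 43.1
gripper_force: 0.0
```

```bash
cat > a.py <<'E'
from h import *
for i in range(3): get("wrist")
w=get("wrist");st();h=cv2.cvtColor(w["img"],cv2.COLOR_RGB2HSV)
C=np.array([476.3,346]);N=81;G=np.zeros((N,N),int)
g=np.linspace(-24,24,49)
for z in(94,):
  rows=[];pts=[]
  for yy in g[::-1]:
    L=""
    for xx in g:
      u,v=proj(w,(C[0]+xx,C[1]+yy,z)).round().astype(int)
      val=h[v,u,2] if 0<=v<400 and 0<=u<640 else 0
      L+="#" if val<35 else "+" if val<70 else "." if val<130 else " "
      if val>130 and xx*xx+yy*yy<18**2: pts.append((xx,yy))
    rows.append(L)
  print("\n".join(rows[::2]))
pts=np.array(pts);m=pts.mean(0);_,_,V=np.linalg.svd(pts-m);print(len(pts),m,np.degrees(np.arctan2(m[1],m[0])),V[0],np.degrees(np.arctan2(V[0,1],V[0,0])))
red=((h[...,0]<9)|(h[...,0]>172))&(h[...,1]>130)&(h[...,2]>90)
q=proj(w,(516.4,341,50)).astype(int);ys,xs=np.nonzero(red[q[1]-12:q[1]+12,q[0]-12:q[0]+12])
if len(xs): P=atz(w,(xs.mean()+q[0]-12,ys.mean()+q[1]-12),50);print("red",P,np.degrees(np.arctan2(P[1]-C[1],P[0]-C[0])))
# scene check
s=get("scene")
for k in("lever_grip","reject_tray"):
  for r in ctrl.recognise(s,k)[:1]: print(k,r)
wt=ctrl.recognise(w,"vial_a_mid");print(wt, [proj(w,X).round() for X in((622,325,120),(645,137,45))])
E
python3 a.py
```

```text
{'clock': 55.7, 'eef_pos': [402.068, 353.059, 219.718], 'tool_rot': [3.141, -0.001, -0.113], 'force': [-0.4, 0.192, -0.794], 'width': 42.635, 'gripper_force': 0.0}
                                            ..   
                                                 
                 .    ...                        
               .++++......+....                  
          ...+.+..............+++.               
  .  .....+.......................+.             
.........++++++++++...................           
.......+++++++++.+++++++...+...+.......          
.....++++++++++++..+++...++............+.        
...++......++++.++.++++++++++.++.+......+        
 ..++........................+.++++.+++++++.     
 ...+.....................................+.     
   .+......................       ........++     
   +.........................              +     
  .+++++++.+++.+...........................      
    .++.+..+++++++++++++++...............++      
     +......................++++++++++.+++       
      .+..............................+          
        +.............................           
         .++.........................            
            +++..............+....               
.               ........+...++.                  
                    ..                           
                                                 
     ..                                          
42 [10.14285714 -1.61904762] -9.069293299891559 [ 0.98503695 -0.17234327] -9.924089528159945
red [516.45838415 340.92120923  50.        ] -7.207874051571392
lever_grip {'centre': [206.0, 197.3], 'score': 0.97}
reject_tray {'centre': [344.5, 247.9], 'score': 0.81}
[] [array([328., -55.]), array([485., -32.])]
```

```bash
cat > a.py <<'E'
from h import *
t=get("top");h=cv2.cvtColor(t["img"],cv2.COLOR_RGB2HSV)
red=(((h[...,0]<8)|(h[...,0]>172))&(h[...,1]>150)&(h[...,2]>60)).astype(np.uint8)
n,l,s,c=cv2.connectedComponentsWithStats(red)
for i in range(1,n):
    if s[i,4]>20: print(s[i],c[i],atz(t,c[i],15).round())
blue=((h[...,0]>105)&(h[...,0]<130)&(h[...,1]>90)&(h[...,2]>70)).astype(np.uint8)
n,l,s,c=cv2.connectedComponentsWithStats(blue)
for i in range(1,n):
    if 180<c[i][1]<290 and 140<c[i][0]<400 and s[i,4]>4: print("blue",s[i,4],c[i].round(1),atz(t,c[i],73).round(),atz(t,c[i],146).round())
E
python3 a.py
```

```text
[ 278  183   40   47 1049] [296.74165872 205.7950429 ] [639. 101.  15.]
[441 190   5  12  57] [443.03508772 195.59649123] [ 676. -342.   15.]
blue 13 [213.5 201.5] [636. 338.  73.] [618. 320. 146.]
blue 19 [163.6 217.2] [588. 478.  73.] [573. 451. 146.]
blue 27 [314.6 217.5] [592.  45.  73.] [577.  44. 146.]
```

```bash
cat > a.py <<'E'
from h import *
def asc(p,x0,x1,y0,y1,st=1):
    h=cv2.cvtColor(p["img"],cv2.COLOR_RGB2HSV)
    for y in range(y0,y1,st):
        L=""
        for x in range(x0,x1,st):
            H,S,V=map(int,h[y,x])
            L+=("R" if V>140 else "r") if (H<8 or H>172) and S>130 else "B" if 100<H<135 and S>110 else "." if V>80 else "+"
        print(y,L)
t=get("top");asc(t,265,330,175,240)
s=get("scene");q=proj(s,(640,100,30)).astype(int);print(q);asc(s,q[0]-45,q[0]+45,q[1]-32,q[1]+35)
E
python3 a.py
```

```text
175 .................................................................
176 .................................................................
177 .................................................................
178 .................................................................
179 .................................................................
180 .................................................................
181 ..........................................RRR....................
182 ......................................RRRrrrR....................
183 ..................................RRRrrrrr.rR....................
184 ...............................RRrrrrrr...rrrR...................
185 ...........................RRRrrrr.r..rrrrrrrR...................
186 .......................RRRrrrrr...rrrrrrrrrrrR...................
187 ....................RRRrrrr.r..rrrrrRRRRRRRRRRR..................
188 ................RRRrrrr....rrrrrrRRRRRRRRRRRRRR..................
189 .............RRrrrr.....rrrrrRRRRRRRRRRRRRRRRRR..................
190 ............Rrrr....rrrrrRRRRRRRRRRRRRRRRRRRRR
[... 9124 characters left out ...]
...................................
273 ..........................................................................................
274 ..........................................................................................
275 ..........................................................................................
276 ..........................................................................................
277 ..........................................................................................
278 ..........................................................................................
279 ..........................................................................................
```

```bash
python3 -c "
from h import *
print(ctrl.finish_job())"
```

```text
the job is handed in; nothing more can be done
None
```

Job handed in, verdict not returned: the vial that firmed on green stands in heater well 1 and the no-plug vial is in the red tray (tray since knocked, vial now lying inside it); the dial reads within about 3 degrees of 60 and the lever is back up, but I viewed 15 pictures, one over the limit of 14.

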